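# Sort two specimen dishes with the tipping sorter

### The job

Send the green-lidded and the orange-lidded specimen dish, one at a time and in either order, into the collecting bin of its own colour by setting each on that bin's half of the tipping tray and letting go, so that its own weight tips the tray and it slides off into the bin. Do not push the tray, put a dish into a bin by hand or let one fall onto the tray from a height; both dishes must end upright in their bins with the tray level again. Leave the white-lidded dish and everything else on the table as they stand.

Things in the scene. Friction and masses are not known exactly. Their poses are not given: they have to be found in the camera images.
- dish_green: closed round specimen dish with a green lid, 55 mm diameter, 30 mm high, straight sides, about 120 g; origin at the centre of its underside, z up. To be sorted. It stands on the lower board of the specimen stand, whose upper board overhangs it, in one of three places 110 mm apart.
- dish_orange: closed round specimen dish with an orange lid, 55 mm diameter, 30 mm high, straight sides, about 120 g; origin at the centre of its underside, z up. To be sorted. It stands on the lower board of the specimen stand, whose upper board overhangs it, in one of three places 110 mm apart.
- dish_white: closed round specimen dish with a white lid, 55 mm diameter, 30 mm high, straight sides, about 120 g; origin at the centre of its underside, z up. Bystander: leave it alone. It stands on the lower board of the specimen stand, whose upper board overhangs it, in one of three places 110 mm apart.
- stand: two-tier wooden specimen stand (fixed), open at front and back. Origin on the table under the row of dishes; x points away from its open front, y along the row. Lower board: top 6 mm above the table, x -50 to 125, y -180 to 180 mm, with a 10 mm high, 4 mm thick lip along the front edge. Posts 14 mm square at the back corners (x 116, y +-170 mm). For the upper board see stand_edge.
- stand_edge (a point): middle of the lower front edge of the stand's upper board, 185 mm above the table, 5 mm behind the dishes' centre line. The board is 12 mm thick and runs 120 mm back and 180 mm to each side; low petri dishes (14 mm) stand on it. It stops a gripper from coming straight down on the dishes: lean the tool back toward the open front, 20 to 50 degrees.
- sorter: plywood stand (fixed) of the tipping sorter; origin on the table under the middle of the tray. x across the tray, y along it. Base 110 x 100 x 8 mm; two upright cheeks, 8 mm thick (x +-44 to +-52 mm), 30 mm wide, 88 mm high, hold the pivot. At each end a fixed white slide, 80 mm wide, leads from below the lowered tray end (29 mm high, 91 mm from the middle) down to the bin floor (146 mm from the middle).
- rocker: see-saw tray of slick white plastic, 210 mm long (its y), 78 mm wide, open ends, walls rising 8 mm above the floor along both long edges (70 mm clear between). Origin on the pivot, in the middle, at the underside of the floor, 76 mm above the table; floor 4 mm thick. A black line marks the middle.
- rocker_tilt (a joint): tilt of the tray: 0 level, positive when its +y end is down; stops at +-0.42 rad. A weak spring (0.05 Nm/rad) holds it level when empty and brings it back within about 2 s. A dish set with its centre 50 to 70 mm to one side of the middle tips it to the stop as soon as it is let go, and slides off that end.
- bin_green: green open collecting bin (fixed), 96 mm (x) by 136 mm (y), 28 mm high, walls and floor 4 mm; origin at the centre of its underside. It stands under one end of the tray, its centre 155 mm from the pivot along the tray; which end changes from start to start.
- bin_orange: orange open collecting bin (fixed), 96 mm (x) by 136 mm (y), 28 mm high, walls and floor 4 mm; origin at the centre of its underside. It stands under one end of the tray, its centre 155 mm from the pivot along the tray; which end changes from start to start.
- dropper: bystander: amber dropper bottle, 28 mm diameter, 82 mm high, standing in front of the specimen stand in the way of the gripper; origin at the centre of its underside
- vial: bystander: small glass jar, 26 mm diameter, 40 mm high, also in front of the stand; origin at the centre of its underside
- bottle_amber: bystander: tall amber bottle, 68 mm diameter, 230 mm high, left of the stand; origin at the centre of its underside
- bottle_dark: bystander: dark bottle with a blue cap, 64 mm diameter, 190 mm high, right of the stand; origin at the centre of its underside
- notebook: bystander: black notebook lying flat, 210 x 148 x 20 mm, at the left; origin at the centre of its underside
- loupe: bystander: hand magnifier lying flat, lens ring 64 mm, 10 mm high, with a 95 mm handle along its -x, at the right; origin under the lens centre
There are look-alikes about, which are no part of the job. Leave any blue or red look-alike of the dish_orange alone. There is more than one size of the bin_orange; the one meant has the size given above.

How it is judged:
On the way, in this order (a step that is already met when the one before it is completed fails the run):
1. one of the two dishes rides the tipped tray, let go, with the robot touching neither (((contact force between dish_green and rocker above 0.05 N and contact force between the fingers and dish_green below 0.05 N and contact force between each of the arm, the fingers and rocker below 0.05 N and (value of joint rocker_tilt above 0.2 rad or value of joint rocker_tilt below -0.2 rad)) or (contact force between dish_orange and rocker above 0.05 N and contact force between the fingers and dish_orange below 0.05 N and contact force between each of the arm, the fingers and rocker below 0.05 N and (value of joint rocker_tilt above 0.2 rad or value of joint rocker_tilt below -0.2 rad)))), for 0.02 s.
2. that dish lies upright in the bin of its colour and the tray has come back level (((horizontal distance between dish_green and bin_green below 0.045 m and height (world z) of dish_green below 0.012 m and angle between dish_green's own z axis and vertical below 0.2 rad) or (horizontal distance between dish_orange and bin_orange below 0.045 m and height (world z) of dish_orange below 0.012 m and angle between dish_orange's own z axis and vertical below 0.2 rad)) and value of joint rocker_tilt between -0.08 and 0.08 rad), for 0.2 s.
3. the other dish rides the tipped tray, let go, with the robot touching neither ((((contact force between dish_green and rocker above 0.05 N and contact force between the fingers and dish_green below 0.05 N and contact force between each of the arm, the fingers and rocker below 0.05 N and (value of joint rocker_tilt above 0.2 rad or value of joint rocker_tilt below -0.2 rad)) and (horizontal distance between dish_orange and bin_orange below 0.045 m and height (world z) of dish_orange below 0.012 m and angle between dish_orange's own z axis and vertical below 0.2 rad)) or ((contact force between dish_orange and rocker above 0.05 N and contact force between the fingers and dish_orange below 0.05 N and contact force between each of the arm, the fingers and rocker below 0.05 N and (value of joint rocker_tilt above 0.2 rad or value of joint rocker_tilt below -0.2 rad)) and (horizontal distance between dish_green and bin_green below 0.045 m and height (world z) of dish_green below 0.012 m and angle between dish_green's own z axis and vertical below 0.2 rad)))), for 0.02 s.
At the end, for the whole second after the job is handed in: both dishes at rest (under 20 mm/s) inside the bins of their own colours (within 45 mm of the bin's centre, underside less than 12 mm above the table, upright within 0.2 rad), and the tray level within 0.08 rad (horizontal distance between dish_green and bin_green below 0.045 m and height (world z) of each of dish_green, dish_orange below 0.012 m and angle between each of dish_green, dish_orange's own z axis and vertical below 0.2 rad and horizontal distance between dish_orange and bin_orange below 0.045 m and value of joint rocker_tilt between -0.08 and 0.08 rad and linear speed of each of dish_green, dish_orange below 0.02 m/s); the robot touches nothing.
It fails at once if the tray pushed by the robot (more than 3 N) (contact force between any of the fingers, the arm and rocker above 3 N).
It fails at once if a dish touched by the fingers while inside a bin (put there by hand, or pushed) ((contact force between the fingers and dish_green above 0.5 N and height (world z) of dish_green below 0.06 m and horizontal distance between dish_green and bin_green below 0.05 m) or (contact force between the fingers and dish_green above 0.5 N and height (world z) of dish_green below 0.06 m and horizontal distance between dish_green and bin_orange below 0.05 m) or (contact force between the fingers and dish_orange above 0.5 N and height (world z) of dish_orange below 0.06 m and horizontal distance between dish_orange and bin_green below 0.05 m) or (contact force between the fingers and dish_orange above 0.5 N and height (world z) of dish_orange below 0.06 m and horizontal distance between dish_orange and bin_orange below 0.05 m)).
It fails at once if a dish let go in mid-air, more than 30 mm above the tray ((contact force between dish_green and anything else below 0.01 N and height (world z) of dish_green above 0.11 m) or (contact force between dish_orange and anything else below 0.01 N and height (world z) of dish_orange above 0.11 m)).
It fails at once if a bystander moved by more than 30 mm (distance of any of dish_white, dropper, vial, bottle_amber, bottle_dark, notebook, loupe from where it was at the start of the episode above 0.03 m).
It fails at once if a bystander knocked over (angle between any of dish_white, dropper, vial, bottle_amber, bottle_dark, notebook, loupe's own z axis and vertical above 0.4 rad).
It also fails if it takes over 51 s, if anything falls off the work surface, if the arm or the gripper's body presses on something with over 40 N, if the wrist force passes 120 N, or if a joint passes its speed limit or range.

### The arm

A 6-joint arm with a two-finger parallel gripper is mounted at the origin on the work surface. World frame = base frame: x ahead of the robot, y to its left, z up, the work surface at z = 0. Lengths are in m, angles in rad, forces in N, time in s.
With the tool pointing down it reaches from about 0.375 to 0.925 m from the base axis. Payload 5.7 kg.
Tool frame: the origin (TCP) lies at the very end of the fingers, on their centre line; the grasp point (between the pads) lies 19 mm behind it; z points along the fingers, x is the direction in which the jaws open and shut, and the axes are right-handed (so a half turn about z gives the same grasp; the last joint's range is limited). The gripper opens to 85 mm and grips with 20 to 120 N. Pads are 22 mm wide; open, the fingers measure 114 mm over their backs; the gripper's body (76 mm by 85 mm) begins 54 mm behind the grasp point. The pads swing forward as they close: fully open they stand 13 mm farther back than shut.
Start: joints at [1.006, 0.359, 1.51, -0, 1.272, -0.115], TCP at [0.261, 0.54, 0.231] pointing down, gripper open.
Joint ranges: [-2.97, 2.97], [-1.01, 2.36], [0.21, 2.38], [-0.96, 4.11], [0.2, 2.71], [-2.98, 2.98]. Speed limits (rad/s): [2.39, 2.39, 3.14, 3.14, 3.14, 3.14].

### API

Orientations are given as a unit quaternion [x, y, z, w].
In Python, from cell import get_obs, grab_frame, job_done gives the robot as it stands. The module is installed in compiled form; this text tells all that it offers.
- The arm moves only by the tool play_rows, never from a script. Its argument "commands" is a list of rows, each an object of numbers: "tx", "ty", "tz": the shift along the tool's x, y, z each as a share of 100 mm, from -1 to 1; "wx", "wy", "wz": the turn, a rotation vector about the tool's x, y, z each as a share of 180 degrees, from -1 to 1. In form: [{"tx": .., "ty": .., "tz": .., "wx": .., "wy": .., "wz": ..}, ...]. A call has 1 to 12 rows; each row is the pose to reach, as a shift and turn from the pose measured when the call began, along the tool's axes at that moment, turning the shorter way round; what a row does not reach only later rows make up. A row lasts 1/12 s, in which the tool goes at most 41.7 mm and 7.16 degrees, less where a joint would pass 70% of its speed; a pose out of reach is approached as far as the arm can. A call with a number of a shift or a turn outside -1 to 1 is refused whole. A call with a gripper value outside its range is refused whole. "grip" is the closure in counts, from 0 (fully open) to 255 (shut), set as the call begins (left out, the last holds). The fingers move at their own pace and stop on an object; the grip force is fixed at half the most. Time passes only in rows, so rows that repeat a pose let the fingers close. It gives the time, the measured TCP pose, the force and the opening at its end, in the units of the state.
- get_obs(): the state, without advancing time (a new reading comes with each control period).
- grab_frame(name): name is "scene" or "top"; returns a dict with "frame" (420x560x3 uint8, blue, green, red), "depth" (420x560 float32, m along the optical axis (not along the pixel's ray), 0 where there is no reading), "intrinsics" (3x3 intrinsics, pixels), "k1" (the pictures are not rectified: a ray, as slopes to the right and down, at radius r is drawn at 1 + k1 r^2 times it, then the intrinsics apply), "R" (3x3) and "t" (3): a world point X has camera coordinates R X + t. Camera axes: x right, y down, z forward; pixel columns grow to the right and rows downward; lengths in m; the calibration is good to about 2 mm. A picture is of the moment at which its call begins.
- job_done(): hands the job in, once; it reports no verdict.
The state is a dict: "t": time; "q": joint angles; "qd": joint speeds; "effort": joint torques, N m; "ee_pos": TCP position; "ee_rot": TCP orientation; "force": force on the tool from outside, world axes, zero at the start; "torque": the same for the moment, N m; "finger_gap": opening from 0.0 (shut) to 1.0 (fully open).
Only numpy, scipy, OpenCV 4.12 (cv2) and the standard library are available. Lean on these libraries where they do the work, as an engineer would, in place of code of your own. Each camera call takes 0.05 s, during which the arm holds its last target.

## Working session

There is one attempt and no reset: what is moved stays moved. The work goes in short steps, Python scripts to look and compute and a tool call to move; the robot and the scene stay as the last step left them, time stands still between calls to the robot, and variables do not carry over. Pictures are saved under pics/ and viewed, and the job is handed in when it is done.

Besides the shell and the picture viewer there is one more tool, called after ">>>" as a command line: name --argument value ..., lists and objects as JSON in quotes. play_rows: Moves the arm, as the interface text tells. Shift numbers are shares of 100 mm and turn numbers shares of 180 degrees, none past 1 either way. Its arguments: {"type":"object","properties":{"commands":{"type":"array"},"grip":{"type":"number"}},"required":["commands"]}

```bash
mkdir -p pics; ls; python3 - <<'E'
from cell import get_obs, grab_frame
import cv2,numpy as np
print(get_obs())
for n in("scene","top"):
    f=grab_frame(n); cv2.imwrite(f"pics/{n}0.png",f["frame"]); np.savez(f"{n}0.npz",**f)
    print(n,f["intrinsics"],f["k1"],f["R"],f["t"])
E
```

```text
pics
{'t': 0.0, 'q': array([ 1.00590602e+00,  3.59517689e-01,  1.51143858e+00,  5.80324079e-05,
        1.27248434e+00, -1.15127604e-01]), 'qd': array([-0.00078072, -0.0003745 , -0.0004366 ,  0.00014287,  0.000954  ,
       -0.0007409 ]), 'effort': array([ 3.73544972e-04, -5.27612829e+01, -2.78626263e+01, -1.40336906e-04,
        1.31186188e-02, -2.55473765e-06]), 'ee_pos': array([0.26049049, 0.53975484, 0.23044369]), 'ee_rot': array([ 8.46984660e-01,  5.31616527e-01, -8.45781612e-04,  3.73035919e-04]), 'force': array([-0.48214842, -0.1153348 ,  0.13089019]), 'torque': array([-0.05895709, -0.00264106, -0.03091535]), 'finger_gap': 1.0022066934711857}
scene [[521.62255484   0.         279.75265981]
 [  0.         521.62255484 215.91302571]
 [  0.           0.           1.        ]] 0.05570485512213128 [[-0.97965492 -0.1999025   0.01775457]
 [-0.14994399  0.67027267 -0.72680901]
 [ 0.13339054 -0.71468422 -0.6866101 ]] [0.46018939 0.14645482 1.33327557]
top [[521.25214829   0.         282.99036015]
 [  0.         521.25214829 207.78064439]
 [  0.           0.           1.        ]] -0.154443202714152 [[ 0.00935213 -0.99995246 -0.0027601 ]
 [-0.98840182 -0.00882564 -0.15160457]
 [ 0.151573    0.00414591 -0.98843737]] [0.00388641 0.47847261 1.7454434 ]
```

View pics/scene0.png

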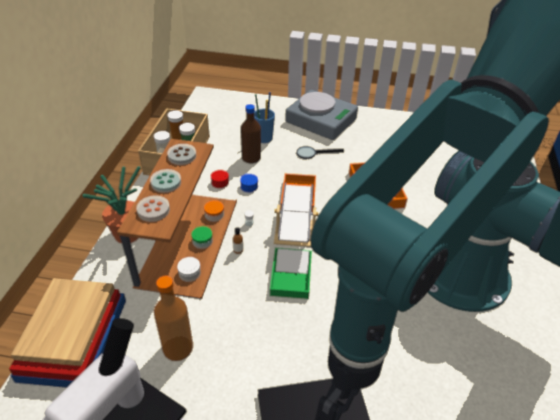

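View pics/top0.png

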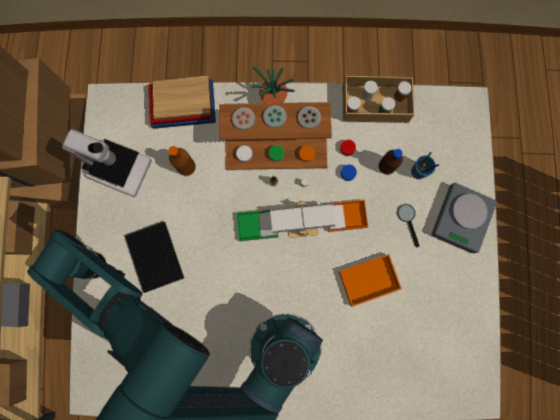

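Scene view: the stand is at left, with the orange (213,210), green (201,237) and white (188,268) lids on its lower board. The tray sits between the orange bin (300,185) and the green bin (290,275). Top view: white (244,153), green (276,153), orange (307,153), and the tray along world y with green at its left (+y) end. The larger orange tray at (370,280) and the red and blue dishes are look-alikes.

```bash
cat > h.py <<'E'
import numpy as np,cv2
def ray(f,uv):
    uv=np.atleast_2d(np.asarray(uv,float)).reshape(-1,1,2)
    d=np.array([float(f["k1"]),0,0,0,0])
    p=cv2.undistortPoints(uv,f["intrinsics"],d).reshape(-1,2)
    v=np.c_[p,np.ones(len(p))]@f["R"]   # R^T v, scaled z=1
    return -f["R"].T@f["t"],v
def plane(f,uv,z):
    c,v=ray(f,uv); return c+v*((z-c[2])/v[:,2])[:,None]
def bydepth(f,uv,r=1):
    c,v=ray(f,uv); out=[]
    for (u,w),vv in zip(np.atleast_2d(uv),v):
        d=f["depth"][int(round(w))-r:int(round(w))+r+1,int(round(u))-r:int(round(u))+r+1]; d=d[d>0]
        out.append(c+vv*np.median(d) if d.size else [np.nan]*3)
    return np.array(out)
def tri(f,a,g,b):
    c1,v1=ray(f,a);c2,v2=ray(g,b);v1=v1[0];v2=v2[0]
    s=np.linalg.lstsq(np.c_[v1,-v2],c2-c1,rcond=None)[0]
    p=c1+s[0]*v1;q=c2+s[1]*v2
    return (p+q)/2,np.linalg.norm(p-q)
def proj(f,X):
    r,_=cv2.Rodrigues(f["R"]); return cv2.projectPoints(np.atleast_2d(np.asarray(X,float)),r,f["t"],f["intrinsics"],np.array([float(f["k1"]),0,0,0,0]))[0].reshape(-1,2)
def mask(f,lo,hi):
    return cv2.inRange(cv2.cvtColor(f["frame"],cv2.COLOR_BGR2HSV),np.array(lo),np.array(hi))
def blobs(m,amin=25):
    n,l,s,c=cv2.connectedComponentsWithStats(m)
    return [(c[i].round(1),s[i]) for i in range(1,n) if s[i,4]>=amin]
COL=dict(green=((50,120,50),(80,255,255)),orange=((7,190,150),(17,255,255)),white=((0,0,150),(180,60,255)))
E
python3 - <<'E'
from h import *
F={n:dict(np.load(n+"0.npz")) for n in("scene","top")}
for n,f in F.items():
    for c in("green","orange"):
        for ce,s in blobs(mask(f,*COL[c])): print(n,c,ce,s,bydepth(f,ce)[0].round(4))
E
python3 - <<'E'
import cv2
a=cv2.imread('pics/top0.png')[60:320,200:420];cv2.imwrite('pics/topz.png',cv2.resize(a,None,fx=2.3,fy=2.3,interpolation=2))
a=cv2.imread('pics/scene0.png')[120:320,120:330];cv2.imwrite('pics/scenez.png',cv2.resize(a,None,fx=3,fy=3,interpolation=2))
E
```

```text
scene green [342.1 113.9] [337 110  11   9  30] [ 0.3759 -0.5872  0.0559]
scene green [113.3 198.6] [ 99 188  26  24 148] [0.8863 0.0603 0.134 ]
scene green [201.5 234.3] [192 227  20  16 261] [0.6708 0.0428 0.0364]
scene green [289.3 283.2] [270 249  40  49 940] [0.4196 0.1276 0.0029]
scene orange [298.  183.2] [287 182  24   3  43] [ 0.4666 -0.2609  0.0011]
scene orange [399.5 197.3] [393 191  13   9  42] [ 0.1647 -0.248   0.0134]
scene orange [213.5 206.7] [204 200  20  14 229] [ 0.6707 -0.0654  0.0379]
scene orange [164.  281.5] [156 275  17  14 177] [0.6274 0.3581 0.2293]
top green [276.1 152.6] [269 146  15  15 183] [0.6721 0.034  0.0381]
top green [249.3 225.4] [237 211  41  30 633] [0.4203 0.1245 0.006 ]
top green [458.2 237.8] [450 233  18  10  74] [ 0.3772 -0.5904  0.0561]
top orange [307.  152.6] [300 145  15  15 175] [ 0.674  -0.0736  0.0349]
top orange [172.6 150.3] [169 147   8   8  53] [0.6275 0.3542 0.2298]
top orange [351.9 214.1] [342 203  20  24 346] [ 0.4633 -0.2319  0.0038]
top orange [365.5 278.2] [ 340  255   51   51 1398] [ 0.2414 -0.2766  0.0072]
```

View pics/topz.png

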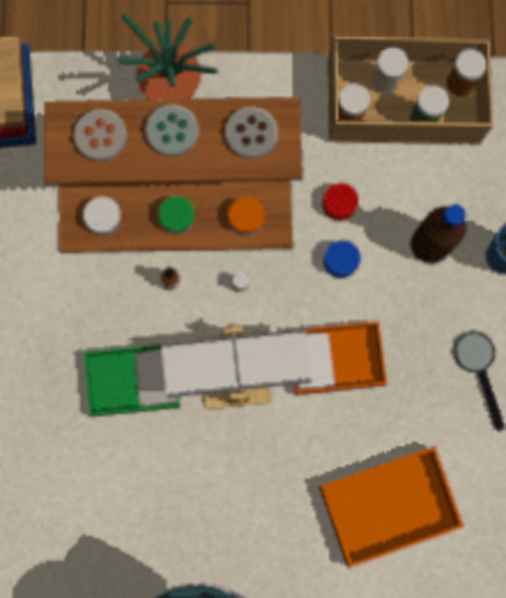

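View pics/scenez.png

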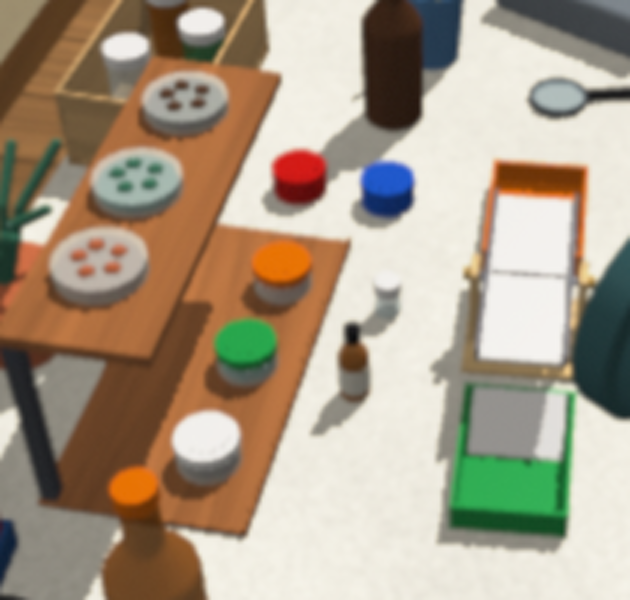

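```bash
python3 - <<'E'
from h import *
F={n:dict(np.load(n+"0.npz")) for n in("scene","top")}
s,t=F["scene"],F["top"]
def pick(f,col,near):
    b=blobs(mask(f,*COL[col])); return min(b,key=lambda x:np.hypot(*(x[0]-near)))[0]
P={"green":((201,234),(276,152)),"orange":((213,207),(307,152)),"white":((188,266),(244,153))}
# white: local mask
for c,(a,b) in P.items():
    if c=="white":
        def w(f,p):
            m=mask(f,(0,0,120),(180,70,255)); k=np.zeros_like(m); k[p[1]-14:p[1]+14,p[0]-14:p[0]+14]=255
            bl=blobs(m&k); print(bl); return max(bl,key=lambda x:x[1][4])[0]
        ps,pt=w(s,a),w(t,b)
    else: ps,pt=pick(s,c,a),pick(t,c,b)
    p,e=tri(s,ps,t,pt)
    print(c,ps,pt,"tri",p.round(4),"gap",e.round(4),"plane s",plane(s,ps,.036)[0].round(4),"plane t",plane(t,pt,.036)[0].round(4))
# tray: pixels in both views whose depth point has z 0.07..0.095 in region
for n,f in F.items():
    H,W=f["depth"].shape
    uu,vv=np.meshgrid(np.arange(W),np.arange(H)); uv=np.c_[uu.ravel(),vv.ravel()].astype(float)
    c,v=ray(f,uv); X=c+v*f["depth"].ravel()[:,None]
    def reg(lo,hi,x0,x1,y0,y1): return (X[:,2]>lo)&(X[:,2]<hi)&(X[:,0]>x0)&(X[:,0]<x1)&(X[:,1]>y0)&(X[:,1]<y1)
    m=reg(.072,.1,.36,.54,-.25,.2)
    hsv=cv2.cvtColor(f["frame"],cv2.COLOR_BGR2HSV).reshape(-1,3)
    m&=(hsv[:,1]<60)
    Q=X[m]; 
    (cx,cy),(w,h),a=cv2.minAreaRect((Q[:,:2]*1000).astype(np.float32))
    print(n,"tray",m.sum(),"z med",np.median(Q[:,2]).round(4),"mean",Q.mean(0).round(4),"rect",cx,cy,w,h,a)
    pc=np.linalg.svd(Q[:,:2]-Q[:,:2].mean(0))[2][0]; print("axis",pc,np.degrees(np.arctan2(pc[1],pc[0])))
    i=np.where(m)[0]; g=hsv[i,2]; 
    print("ux range",uv[i].min(0),uv[i].max(0))
    # upper board
    m=reg(.18,.215,.6,.9,-.3,.3); Q=X[m]; print("board z",np.percentile(Q[:,2],[5,50,95]).round(4),"xmin",np.percentile(Q[:,0],1),"y",np.percentile(Q[:,1],[1,99]),cv2.minAreaRect((Q[:,:2]*1000).astype(np.float32)))
    m=reg(.0,.015,.56,.69,-.3,.3)&(hsv[:,1]>90)&(hsv[:,0]<20); Q=X[m]; print("lower",np.percentile(Q[:,2],[5,50,95]).round(4),Q.min(0),Q.max(0))
E
```

```text
green [201.5 234.3] [276.1 152.6] tri [0.6747 0.0342 0.0271] gap 0.0007 plane s [0.6709 0.0425 0.036 ] plane t [0.6727 0.0341 0.036 ]
orange [213.5 206.7] [307.  152.6] tri [ 0.6746 -0.0739  0.0298] gap 0.0014 plane s [ 0.6715 -0.0673  0.036 ] plane t [ 0.6737 -0.0735  0.036 ]
[(array([188.2, 265.8]), array([177, 257,  23,  19, 343], dtype=int32))]
[(array([243.9, 152.9]), array([236, 146,  17,  15, 200], dtype=int32))]
white [188.2 265.8] [243.9 152.9] tri [0.6727 0.147  0.0278] gap 0.0005 plane s [0.6693 0.1536 0.036 ] plane t [0.6708 0.1463 0.036 ]
scene tray 1636 z med 0.0805 mean [ 0.4382 -0.0441  0.0809] rect 440.5742492675781 -51.59684753417969 216.12576293945312 111.99031829833984 86.66828918457031
axis [-0.10898841  0.99404302] 96.25700529975009
ux range [274. 185.] [317. 241.]
board z [0.1921 0.1975 0.2123] xmin 0.6744406633113097 y [-0.13414168  0.22136436] ((779.4962768554688, 41.03729248046875), (209.83639526367188, 366.9190673828125), 2.039921998977661)
lower [0.0019 0.0058 0.0105] [ 5.67009049e-01 -2.15990114e-01  6.32244201e-06] [0.68995727 0.22111029 0.01482175]
top tray 1468 z med 0.0815 mean [ 0.4403 -0.0546  0.0819] rect 440.27337646484375 -54.982566833496094 80.63965606689453 210.1504364013672 6.597831726074219
axis [-0.11479293  0.99338944] 96.59168189662469
ux range [270. 203.] [334. 232.]
board z [0.1912 0.1988 0.2131] xmin 0.6745802960147583 y [-0.13765683  0.21360974] ((778.91064453125, 38.373504638671875), (209.3859100341797, 359.4659118652344), 1.5412523746490479)
lower [0.0009 0.0069 0.0132] [ 6.18787997e-01 -2.34961636e-01  4.21560634e-06] [0.68993174 0.21268031 0.0149285 ]
```

```bash
python3 - <<'E'
from h import *
F={n:dict(np.load(n+"0.npz")) for n in("scene","top")}
np.set_printoptions(suppress=True,precision=4)
for n,f in F.items():
    H,W=f["depth"].shape
    uu,vv=np.meshgrid(np.arange(W),np.arange(H)); uv=np.c_[uu.ravel(),vv.ravel()].astype(float)
    c,v=ray(f,uv); X=c+v*f["depth"].ravel()[:,None]
    hsv=cv2.cvtColor(f["frame"],cv2.COLOR_BGR2HSV).reshape(-1,3)
    def reg(lo,hi,x0,x1,y0,y1): return (X[:,2]>lo)&(X[:,2]<hi)&(X[:,0]>x0)&(X[:,0]<x1)&(X[:,1]>y0)&(X[:,1]<y1)
    for nm,y in (("white",.147),("green",.034),("orange",-.0735)):
        Q=X[reg(.03,.045,.63,.72,y-.045,y+.045)]
        (cc,wh,a)=cv2.minAreaRect((Q[:,:2]*1000).astype(np.float32))
        print(n,nm,len(Q),"mean",Q.mean(0),"z",np.median(Q[:,2]),"mid",(Q.min(0)+Q.max(0))/2,"size",Q.max(0)-Q.min(0))
    Q=X[reg(.02,.1,.52,.625,-.12,.12)]
    print(n,"front things",len(Q))
    lab=Q[:,1]>0
    for L in (1,0):
        q=Q[lab==L]; 
        if len(q): print("  dropper" if L else "  vial",len(q),q.min(0),q.max(0),"mean",q.mean(0),"top",q[q[:,2]>q[:,2].max()-.012].mean(0))
    # bins
    for col,y0,y1 in(("green",.0,.2),("orange",-.32,-.1)):
        cm=(hsv[:,1]>100)&((abs(hsv[:,0].astype(int)-(65 if col=="green" else 11))<12))
        q=X[cm&reg(-.01,.04,.36,.54,y0,y1)]
        t=q[(q[:,2]>.02)]
        print(n,col,len(q),q.min(0),q.max(0),cv2.minAreaRect((q[:,:2]*1000).astype(np.float32)))
    # black line: dark unsaturated within tray
    m=reg(.072,.09,.41,.47,-.09,-.02); q=np.where(m)[0]; g=hsv[q,2].astype(int)
    d=q[g<np.median(g)-40]; print("line px",len(d),uv[d].mean(0) if len(d) else 0, X[d].mean(0) if len(d) else 0)
E
```

```text
scene white 313 mean [0.6692 0.1521 0.0347] z 0.034714925347899106 mid [0.6698 0.1515 0.0357] size [0.0537 0.0597 0.0113]
scene green 270 mean [0.6729 0.0391 0.0357] z 0.03581696180781435 mid [0.6728 0.0377 0.0368] size [0.0557 0.0565 0.0133]
scene orange 236 mean [ 0.6716 -0.0663  0.0361] z 0.03615697841000737 mid [ 0.6717 -0.0684  0.0359] size [0.0541 0.0611 0.0113]
scene front things 278
  dropper 188 [0.5587 0.0382 0.0202] [0.5877 0.061  0.0852] mean [0.5717 0.0521 0.051 ] top [0.5732 0.0477 0.0806]
  vial 90 [ 0.5577 -0.0742  0.0201] [ 0.5834 -0.0465  0.0451] mean [ 0.5692 -0.0567  0.0353] top [ 0.5697 -0.0586  0.0394]
scene green 986 [ 0.3679  0.0354 -0.0029] [0.4729 0.177  0.033 ] ((420.9704284667969, 102.81534576416016), (93.33110809326172, 140.3663330078125), 6.0399556159973145)
scene orange 442 [ 0.4031 -0.2804 -0.003 ] [ 0.512  -0.1321  0.0331] ((458.120849609375, -207.84811401367188), (99.2839584350586, 141.5693359375), 6.667048931121826)
line px 11 [295.0909 211.    ] [ 0.4407 -0.0525  0.08  ]
top white 179 mean [0.672  0.1452 0.0368] z 0.03655825549592229 mid [0.6729 0.
[... 237 characters left out ...]
.6745 -0.0718  0.0374] size [0.0559 0.0526 0.0144]
top front things 114
  dropper 66 [0.5596 0.0297 0.0208] [0.6244 0.0795 0.0972] mean [0.5707 0.0437 0.0579] top [0.5734 0.0457 0.0931]
  vial 48 [ 0.5579 -0.0737  0.0212] [ 0.5835 -0.0529  0.0546] mean [ 0.5696 -0.0627  0.039 ] top [ 0.5699 -0.0626  0.0463]
top green 654 [ 0.3674  0.0278 -0.0096] [0.4715 0.1684 0.0378] ((421.6903076171875, 99.89555358886719), (96.02497863769531, 134.45010375976562), 6.893027305603027)
top orange 731 [ 0.3917 -0.2861 -0.0092] [ 0.5141 -0.1026  0.0385] ((456.7973937988281, -189.43655395507812), (104.11611938476562, 190.45843505859375), 8.188335418701172)
line px 27 [302.2593 217.0741] [ 0.441  -0.0563  0.0809]
```

```bash
cat > go.py <<'E'
import sys,numpy as np
from scipy.spatial.transform import Rotation as Ro
from cell import get_obs
np.set_printoptions(suppress=True,precision=4)
def RT(lean,yaw=0):
    a,b=np.radians([lean,yaw]); z=np.array([np.sin(a),0,-np.cos(a)]); x=np.array([0,1.,0]); M=np.c_[x,np.cross(z,x),z]
    return Ro.from_euler('z',b)*Ro.from_matrix(M)
def show(*pts,lean=25,yaw=0):
    o=get_obs(); R0=Ro.from_quat(o["ee_rot"])
    print("t",round(o["t"],2),"p",o["ee_pos"],"F",o["force"],"gap",round(o["finger_gap"],3),"q",o["q"].round(2))
    w=(R0.inv()*RT(lean,yaw)).as_rotvec()/np.pi
    if w.max()>1: print("!")
    for p in pts:
        print("target",p,"T",(R0.inv().apply(np.array(p)-o["ee_pos"])/.1).round(3),"W",w.round(4))
if __name__=="__main__":
    a=sys.argv[1:]; lean=float(a[0]); show(*[list(map(float,s.split(','))) for s in a[1:]],lean=lean)
E
python3 go.py 25 .33,.44,.30 .36,.40,.31
```

```text
t 0.1 p [0.2606 0.5398 0.2305] F [0.07   0.0248 0.3306] gap 1.002 q [ 1.01  0.36  1.51 -0.    1.27 -0.12]
target [0.33, 0.44, 0.3] T [-0.598  1.059 -0.694] W [-0.1367  0.0317 -0.1408]
target [0.36, 0.4, 0.31] T [-0.828  1.503 -0.794] W [-0.1367  0.0317 -0.1408]
```

>>> play_rows --commands '[{"tx": -0.29, "ty": 0.5, "tz": -0.35, "wx": -0.068, "wy": 0.016, "wz": -0.07}, {"tx": -0.58, "ty": 1.0, "tz": -0.7, "wx": -0.1367, "wy": 0.0317, "wz": -0.1408}, {"tx": -0.58, "ty": 1.0, "tz": -0.7, "wx": -0.1367, "wy": 0.0317, "wz": -0.1408}, {"tx": -0.58, "ty": 1.0, "tz": -0.7, "wx": -0.1367, "wy": 0.0317, "wz": -0.1408}, {"tx": -0.58, "ty": 1.0, "tz": -0.7, "wx": -0.1367, "wy": 0.0317, "wz": -0.1408}, {"tx": -0.58, "ty": 1.0, "tz": -0.7, "wx": -0.1367, "wy": 0.0317, "wz": -0.1408}, {"tx": -0.58, "ty": 1.0, "tz": -0.7, "wx": -0.1367, "wy": 0.0317, "wz": -0.1408}]' --grip 0

```text
t: 0.68
ee_pos: [0.3239, 0.4436, 0.2998]
ee_rot: [0.691, 0.691, 0.152, 0.152]
force: [-1.2, -0.3, -0.7]
finger_gap: 1.0
```

```bash
python3 go.py 25 .38,.34,.3 .42,.30,.30
```

```text
t 0.68 p [0.3239 0.4436 0.2998] F [-1.2194 -0.3066 -0.7201] gap 1.0 q [ 1.06  0.14  1.72 -0.43  1.1  -0.34]
target [0.38, 0.34, 0.3] T [-1.036  0.509  0.235] W [-0.0009  0.0003  0.0001]
target [0.42, 0.3, 0.3] T [-1.436  0.872  0.404] W [-0.0009  0.0003  0.0001]
```

>>> play_rows --commands '[{"tx": -0.33, "ty": 0.2, "tz": 0.1}, {"tx": -0.66, "ty": 0.4, "tz": 0.2}, {"tx": -1.0, "ty": 0.6, "tz": 0.28}, {"tx": -1.0, "ty": 0.6, "tz": 0.28}]'

```text
invalid input
```

>>> play_rows --commands '[{"tx": -0.33, "ty": 0.2, "tz": 0.1}, {"tx": -0.66, "ty": 0.4, "tz": 0.2}, {"tx": -1.0, "ty": 0.6, "tz": 0.28}, {"tx": -1.0, "ty": 0.6, "tz": 0.28}]'

```text
invalid input
```

>>> play_rows --commands '[{"tx": -0.33, "ty": 0.2, "tz": 0.1}, {"tx": -0.66, "ty": 0.4, "tz": 0.2}, {"tx": -1.0, "ty": 0.6, "tz": 0.28}, {"tx": -1.0, "ty": 0.6, "tz": 0.28}, {"tx": -1.0, "ty": 0.6, "tz": 0.28}]'

```text
invalid input
```

```bash
python3 go.py 25 .598,.036,.193 .5645,.036,.265
```

```text
t 0.68 p [0.3239 0.4436 0.2998] F [-1.2194 -0.3066 -0.7201] gap 1.0 q [ 1.06  0.14  1.72 -0.43  1.1  -0.34]
target [0.598, 0.036, 0.193] T [-4.074  2.038  2.125] W [-0.0009  0.0003  0.0001]
target [0.5645, 0.036, 0.265] T [-4.075  2.036  1.331] W [-0.0009  0.0003  0.0001]
```

All six numbers are needed in every row.

>>> play_rows --commands '[{"tx": -0.33, "ty": 0.2, "tz": 0.1, "wx": 0, "wy": 0, "wz": 0}, {"tx": -0.66, "ty": 0.4, "tz": 0.2, "wx": 0, "wy": 0, "wz": 0}, {"tx": -1.0, "ty": 0.6, "tz": 0.28, "wx": 0, "wy": 0, "wz": 0}, {"tx": -1.0, "ty": 0.6, "tz": 0.28, "wx": 0, "wy": 0, "wz": 0}]'

```text
t: 1.02
ee_pos: [0.3932, 0.3385, 0.2996]
ee_rot: [0.693, 0.688, 0.15, 0.153]
force: [-0.4, -0.2, 1.1]
finger_gap: 1.0
```

>>> play_rows --commands '[{"tx": -0.33, "ty": 0.2, "tz": 0.1, "wx": 0, "wy": 0, "wz": 0}, {"tx": -0.66, "ty": 0.4, "tz": 0.2, "wx": 0, "wy": 0, "wz": 0}, {"tx": -1.0, "ty": 0.6, "tz": 0.28, "wx": 0, "wy": 0, "wz": 0}, {"tx": -1.0, "ty": 0.6, "tz": 0.28, "wx": 0, "wy": 0, "wz": 0}]'

```text
t: 1.35
ee_pos: [0.4629, 0.2325, 0.3002]
ee_rot: [0.696, 0.685, 0.149, 0.154]
force: [0.3, 0.3, 0.3]
finger_gap: 1.0
```

>>> play_rows --commands '[{"tx": -0.33, "ty": 0.2, "tz": 0.1, "wx": 0, "wy": 0, "wz": 0}, {"tx": -0.66, "ty": 0.4, "tz": 0.2, "wx": 0, "wy": 0, "wz": 0}, {"tx": -1.0, "ty": 0.6, "tz": 0.28, "wx": 0, "wy": 0, "wz": 0}, {"tx": -1.0, "ty": 0.6, "tz": 0.28, "wx": 0, "wy": 0, "wz": 0}, {"tx": -1.0, "ty": 0.6, "tz": 0.28, "wx": 0, "wy": 0, "wz": 0}]'

```text
t: 1.77
ee_pos: [0.5294, 0.1293, 0.3004]
ee_rot: [0.699, 0.682, 0.148, 0.154]
force: [-0.8, 0.5, -0.6]
finger_gap: 1.002
```

```bash
python3 go.py 25 .598,.036,.193 .5645,.036,.265
```

```text
t 1.77 p [0.5294 0.1293 0.3004] F [-0.768   0.4618 -0.5581] gap 1.002 q [ 0.17  0.02  1.86 -0.11  0.84 -1.32]
target [0.598, 0.036, 0.193] T [-0.914  0.195  1.274] W [-0.0017  0.004  -0.0069]
target [0.5645, 0.036, 0.265] T [-0.924  0.191  0.48 ] W [-0.0017  0.004  -0.0069]
```

>>> play_rows --commands '[{"tx": -0.4, "ty": 0.1, "tz": 0.2, "wx": 0, "wy": 0, "wz": 0}, {"tx": -0.7, "ty": 0.15, "tz": 0.35, "wx": -0.0017, "wy": 0.004, "wz": -0.0069}, {"tx": -0.924, "ty": 0.191, "tz": 0.48, "wx": -0.0017, "wy": 0.004, "wz": -0.0069}, {"tx": -0.924, "ty": 0.191, "tz": 0.48, "wx": -0.0017, "wy": 0.004, "wz": -0.0069}, {"tx": -0.924, "ty": 0.191, "tz": 0.48, "wx": -0.0017, "wy": 0.004, "wz": -0.0069}, {"tx": -0.924, "ty": 0.191, "tz": 0.48, "wx": -0.0017, "wy": 0.004, "wz": -0.0069}]'

```text
t: 2.27
ee_pos: [0.5642, 0.0376, 0.2648]
ee_rot: [0.69, 0.69, 0.153, 0.152]
force: [-0.3, 0.4, -0.6]
finger_gap: 0.999
```

```bash
python3 go.py 25 .683,.036,.012 .6365,.036,.1117; python3 - <<'E'
from cell import grab_frame
import cv2,numpy as np
f=grab_frame("scene"); np.savez("scene1.npz",**f); cv2.imwrite("pics/scene1.png",cv2.resize(f["frame"][60:320,60:400],None,fx=2.2,fy=2.2))
E
```

```text
t 2.27 p [0.5642 0.0376 0.2648] F [-0.2676  0.3693 -0.5849] gap 0.999 q [-0.08  0.08  1.89  0.05  0.74 -1.68]
target [0.683, 0.036, 0.012] T [-0.02   0.012  2.793] W [-0.0004 -0.0005 -0.0001]
target [0.6365, 0.036, 0.1117] T [-0.019  0.01   1.693] W [-0.0004 -0.0005 -0.0001]
```

View pics/scene1.png

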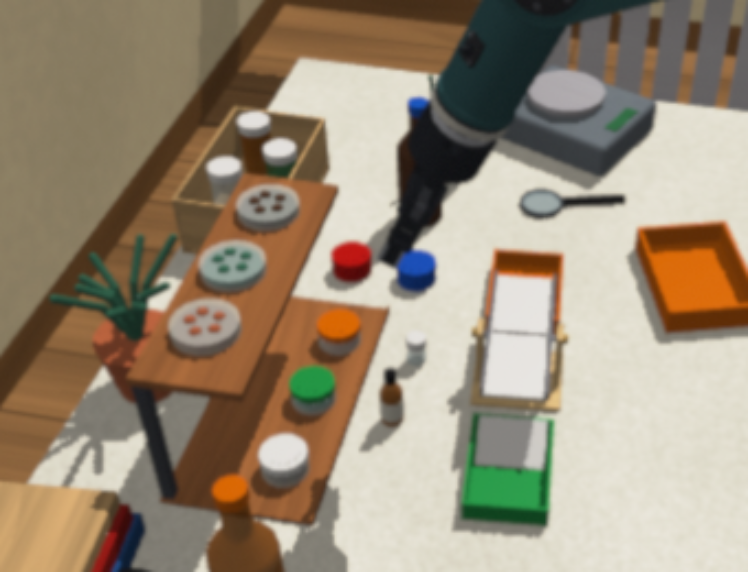

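The gripper is leaned and poised in front of the stand, fingers at about (400,250) in the crop. The tray and all three dishes are untouched. Going in along the tool axis.

>>> play_rows --commands '[{"tx": -0.02, "ty": 0.01, "tz": 0.3, "wx": 0, "wy": 0, "wz": 0}, {"tx": -0.02, "ty": 0.01, "tz": 0.6, "wx": 0, "wy": 0, "wz": 0}, {"tx": -0.02, "ty": 0.01, "tz": 0.9, "wx": 0, "wy": 0, "wz": 0}, {"tx": -0.02, "ty": 0.01, "tz": 1.0, "wx": 0, "wy": 0, "wz": 0}, {"tx": -0.02, "ty": 0.01, "tz": 1.0, "wx": 0, "wy": 0, "wz": 0}]'

```text
t: 2.73
ee_pos: [0.6064, 0.0376, 0.1727]
ee_rot: [0.69, 0.692, 0.152, 0.15]
force: [0.0, -0.0, 0.6]
finger_gap: 1.001
```

>>> play_rows --commands '[{"tx": 0, "ty": 0, "tz": 0.2, "wx": 0, "wy": 0, "wz": 0}, {"tx": 0, "ty": 0, "tz": 0.4, "wx": 0, "wy": 0, "wz": 0}, {"tx": 0, "ty": 0, "tz": 0.6, "wx": 0, "wy": 0, "wz": 0}, {"tx": 0, "ty": 0, "tz": 0.7, "wx": 0, "wy": 0, "wz": 0}, {"tx": 0, "ty": 0, "tz": 0.7, "wx": 0, "wy": 0, "wz": 0}]'

```text
t: 3.15
ee_pos: [0.6356, 0.0386, 0.1087]
ee_rot: [0.69, 0.692, 0.152, 0.15]
force: [-0.0, -0.4, -0.4]
finger_gap: 1.0
```

```bash
python3 go.py 25 .683,.036,.012 ; python3 - <<'E'
from cell import grab_frame
import cv2,numpy as np
f=grab_frame("scene"); np.savez("scene1.npz",**f); cv2.imwrite("pics/scene2.png",cv2.resize(f["frame"][120:320,100:330],None,fx=3,fy=3))
f=grab_frame("top"); cv2.imwrite("pics/top2.png",cv2.resize(f["frame"][90:240,200:360],None,fx=4,fy=4))
E
```

```text
t 3.15 p [0.6356 0.0386 0.1087] F [-0.0323 -0.4233 -0.4496] gap 1.0 q [-0.07  0.4   1.93  0.08  0.38 -1.71]
target [0.683, 0.036, 0.012] T [-0.03   0.027  1.076] W [-0.0019 -0.0011  0.0008]
```

View pics/scene2.png

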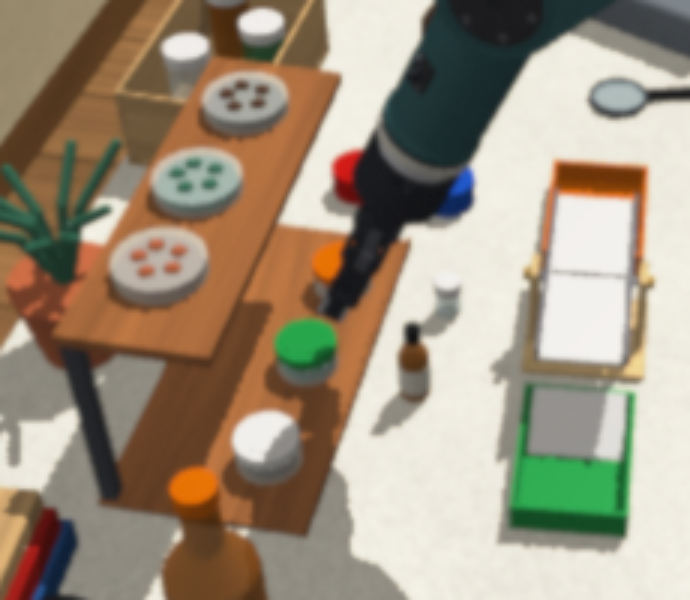

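View pics/top2.png

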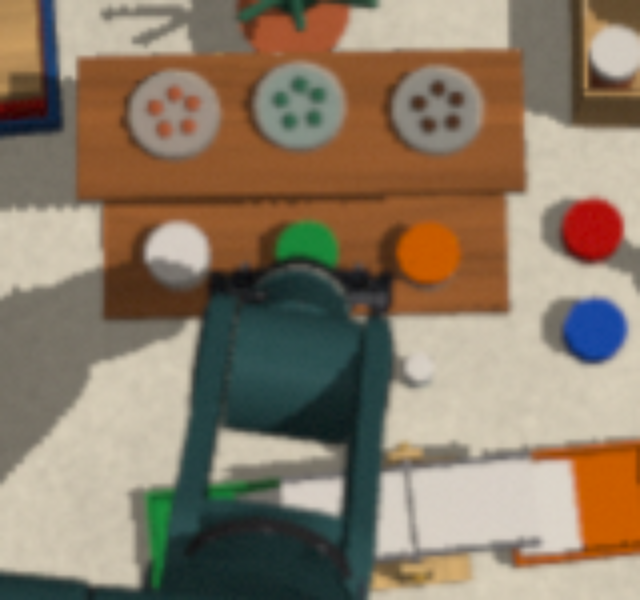

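```bash
cat > kin.py <<'E'
import numpy as np
from scipy.optimize import least_squares
D=[((.3595,1.5114,1.2725),(.5994,.2304)),((.08,1.89,.74),(np.hypot(.5642,.0376),.2648)),((.4,1.93,.38),(np.hypot(.6356,.0386),.1087)),((.02,1.86,.84),(np.hypot(.5294,.1293),.3004))]
def fk(p,q):
    a,h,L1,L2,e,Lw=p; s1=q[0]; s2=s1+q[1]; s3=s2+q[2]
    return np.array([a+L1*np.sin(s1)+L2*np.sin(s2)+e*np.cos(s2)+Lw*np.sin(s3), h+L1*np.cos(s1)+L2*np.cos(s2)-e*np.sin(s2)+Lw*np.cos(s3)])
p0=[0,.4,.45,.45,0.0,.25]
s=least_squares(lambda p:np.r_[np.concatenate([fk(p,q)-x for q,x in D])/.003,(p-p0)/.3],p0); p=s.x
print(p.round(3),[ (fk(p,q)-x).round(4) for q,x in D])
def ik(x,z,lean,q0=(.5,1.9,.35)):
    return least_squares(lambda q:np.r_[fk(p,q)-(x,z),q.sum()-np.pi+np.radians(lean)],q0).x
for lean in (25,22,20,18,15):
    g=.6735+.023*np.sin(np.radians(lean)); print(lean,ik(g+.001,.031+.002-.023*np.cos(np.radians(lean)),lean).round(3), "place", ik(.45+.01,.088,lean).round(3))
E
python3 kin.py
```

```text
[-0.005  0.26   0.619  0.439  0.108  0.376] [array([-0.0001,  0.0003]), array([-0.0015,  0.0008]), array([ 0.0003, -0.0002]), array([ 0.0013, -0.0009])]
25 [0.608 1.89  0.208] place [0.267 2.311 0.127]
22 [0.608 1.849 0.301] place [0.263 2.267 0.227]
20 [0.61  1.821 0.362] place [0.264 2.238 0.29 ]
18 [0.613 1.793 0.422] place [0.266 2.21  0.351]
15 [0.621 1.75  0.509] place [0.274 2.167 0.439]
```

```bash
python3 - <<'E'
from h import *
from scipy.spatial.transform import Rotation as Ro
from cell import get_obs
o=get_obs(); f=dict(np.load("scene1.npz")); M=Ro.from_quat(o["ee_rot"]).as_matrix()
H,W=f["depth"].shape
uu,vv=np.meshgrid(np.arange(W),np.arange(H)); uv=np.c_[uu.ravel(),vv.ravel()].astype(float)
c,v=ray(f,uv); X=c+v*f["depth"].ravel()[:,None]
L=(X-o["ee_pos"])@M
b=-L[:,2]
for a in range(0,260,20):
    k=(b*1000>a)&(b*1000<a+20)&(abs(L[:,0])<.075)&(abs(L[:,1])<.09)&(X[:,2]>.02)
    # exclude wood
    hsv=cv2.cvtColor(f["frame"],cv2.COLOR_BGR2HSV).reshape(-1,3); k&=(hsv[:,2]<130)&~((hsv[:,0]<25)&(hsv[:,1]>90))
    if k.sum()>3: print(a,k.sum(),"x",np.percentile(L[k,0]*1000,[2,98]).round(),"y",np.percentile(L[k,1]*1000,[2,98]).round())
E
python3 go.py 21 .682,.036,.0115 .6507,.036,.0928
```

```text
0 17 x [ 6. 53.] y [-74.   9.]
20 41 x [47. 59.] y [-11.  10.]
60 65 x [39. 75.] y [-11.  12.]
80 95 x [17. 74.] y [-15.  18.]
100 180 x [15. 72.] y [-18.  16.]
120 133 x [16. 40.] y [-33.  31.]
140 202 x [13. 40.] y [-34.  34.]
160 257 x [ 9. 38.] y [-35.  34.]
180 144 x [14. 40.] y [-36.  33.]
200 253 x [ 9. 42.] y [-35.  36.]
220 227 x [13. 40.] y [-34.  35.]
240 217 x [13. 40.] y [-34.  34.]
t 3.25 p [0.6357 0.0383 0.1102] F [ 0.6637 -0.4726  0.545 ] gap 0.999 q [-0.07  0.4   1.93  0.08  0.38 -1.71]
target [0.682, 0.036, 0.0115] T [-0.027  0.007  1.09 ] W [ 0.0209 -0.001   0.0008]
target [0.6507, 0.036, 0.0928] T [-0.024  0.063  0.22 ] W [ 0.0209 -0.001   0.0008]
```

>>> play_rows --commands '[{"tx": -0.024, "ty": 0.063, "tz": 0.2, "wx": 0.0209, "wy": -0.001, "wz": 0.0008}, {"tx": -0.024, "ty": 0.063, "tz": 0.22, "wx": 0.0209, "wy": -0.001, "wz": 0.0008}, {"tx": -0.024, "ty": 0.063, "tz": 0.22, "wx": 0.0209, "wy": -0.001, "wz": 0.0008}, {"tx": -0.024, "ty": 0.063, "tz": 0.22, "wx": 0.0209, "wy": -0.001, "wz": 0.0008}]'

```text
t: 3.58
ee_pos: [0.6506, 0.0362, 0.0939]
ee_rot: [0.695, 0.695, 0.13, 0.129]
force: [0.4, -0.6, 0.4]
finger_gap: 1.0
```

```bash
python3 go.py 21 .682,.036,.0115
```

```text
t 3.58 p [0.6506 0.0362 0.0939] F [ 0.3938 -0.5549  0.4452] gap 1.0 q [-0.06  0.45  1.85  0.05  0.47 -1.68]
target [0.682, 0.036, 0.0115] T [-0.002 -0.003  0.882] W [ 0.0005 -0.0001  0.0001]
```

>>> play_rows --commands '[{"tx": -0.002, "ty": -0.003, "tz": 0.2, "wx": 0, "wy": 0, "wz": 0}, {"tx": -0.002, "ty": -0.003, "tz": 0.4, "wx": 0, "wy": 0, "wz": 0}, {"tx": -0.002, "ty": -0.003, "tz": 0.6, "wx": 0, "wy": 0, "wz": 0}, {"tx": -0.002, "ty": -0.003, "tz": 0.75, "wx": 0, "wy": 0, "wz": 0}, {"tx": -0.002, "ty": -0.003, "tz": 0.85, "wx": 0, "wy": 0, "wz": 0}, {"tx": -0.002, "ty": -0.003, "tz": 0.88, "wx": 0, "wy": 0, "wz": 0}, {"tx": -0.002, "ty": -0.003, "tz": 0.88, "wx": 0, "wy": 0, "wz": 0}]'

```text
t: 4.17
ee_pos: [0.6812, 0.036, 0.0114]
ee_rot: [0.695, 0.695, 0.129, 0.129]
force: [-0.2, 0.8, -0.6]
finger_gap: 1.0
```

```bash
python3 go.py 21 .682,.036,.0115; python3 - <<'E'
from cell import grab_frame
import cv2,numpy as np
f=grab_frame("scene"); cv2.imwrite("pics/scene3.png",cv2.resize(f["frame"][160:300,150:290],None,fx=4,fy=4))
E
```

```text
t 4.17 p [0.6812 0.036  0.0114] F [-0.2221  0.813  -0.5663] gap 1.0 q [-0.06  0.62  1.83  0.07  0.33 -1.69]
target [0.682, 0.036, 0.0115] T [-0.     0.007  0.002] W [ 0.0003 -0.0001  0.0001]
```

View pics/scene3.png

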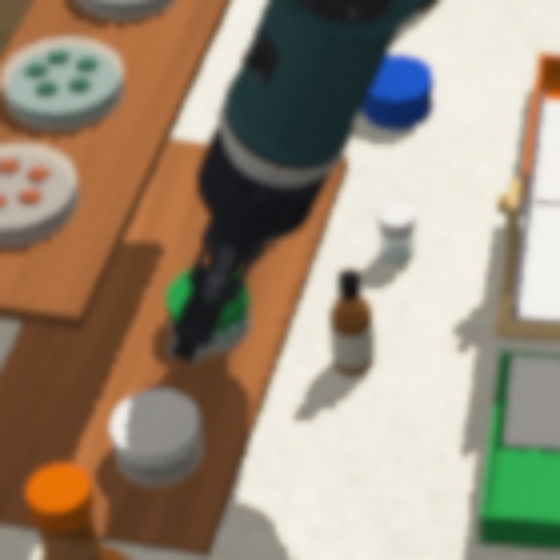

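The near finger stands beside the green dish at about (185,345), and the far one is hidden behind the gripper. Dropper and vial are clear. Closing.

>>> play_rows --commands '[{"tx": 0, "ty": 0, "tz": 0, "wx": 0, "wy": 0, "wz": 0}, {"tx": 0, "ty": 0, "tz": 0, "wx": 0, "wy": 0, "wz": 0}, {"tx": 0, "ty": 0, "tz": 0, "wx": 0, "wy": 0, "wz": 0}, {"tx": 0, "ty": 0, "tz": 0, "wx": 0, "wy": 0, "wz": 0}, {"tx": 0, "ty": 0, "tz": 0, "wx": 0, "wy": 0, "wz": 0}, {"tx": 0, "ty": 0, "tz": 0, "wx": 0, "wy": 0, "wz": 0}, {"tx": 0, "ty": 0, "tz": 0, "wx": 0, "wy": 0, "wz": 0}]' --grip 255

```text
t: 4.8
ee_pos: [0.6817, 0.0361, 0.0135]
ee_rot: [0.695, 0.695, 0.13, 0.13]
force: [-3.9, 1.1, 8.2]
finger_gap: 0.624
```

>>> play_rows --commands '[{"tx": 0, "ty": 0, "tz": -0.05, "wx": 0, "wy": 0, "wz": 0}, {"tx": 0, "ty": 0, "tz": -0.15, "wx": 0, "wy": 0, "wz": 0}, {"tx": 0, "ty": 0, "tz": -0.35, "wx": 0, "wy": 0, "wz": 0}, {"tx": 0, "ty": 0, "tz": -0.6, "wx": 0, "wy": 0, "wz": 0}, {"tx": 0, "ty": 0, "tz": -0.8, "wx": 0, "wy": 0, "wz": 0}, {"tx": 0, "ty": 0, "tz": -0.95, "wx": 0, "wy": 0, "wz": 0}, {"tx": 0, "ty": 0, "tz": -1.0, "wx": 0, "wy": 0, "wz": 0}, {"tx": 0, "ty": 0, "tz": -1.0, "wx": 0, "wy": 0, "wz": 0}]'

```text
t: 5.47
ee_pos: [0.646, 0.0361, 0.1089]
ee_rot: [0.695, 0.695, 0.131, 0.131]
force: [0.4, -0.6, -0.6]
finger_gap: 0.624
```

```bash
python3 go.py 21 .58,.036,.21; python3 - <<'E'
from cell import grab_frame
import cv2,numpy as np
f=grab_frame("scene"); np.savez("scene4.npz",**f);cv2.imwrite("pics/scene4.png",cv2.resize(f["frame"][130:290,150:310],None,fx=3.7,fy=3.7))
E
```

```text
t 5.47 p [0.646  0.0361 0.1089] F [ 0.4421 -0.5945 -0.5774] gap 0.624 q [-0.06  0.42  1.86  0.05  0.49 -1.68]
target [0.58, 0.036, 0.21] T [-0.    -0.246 -1.182] W [ 0.0019 -0.      0.0002]
```

View pics/scene4.png

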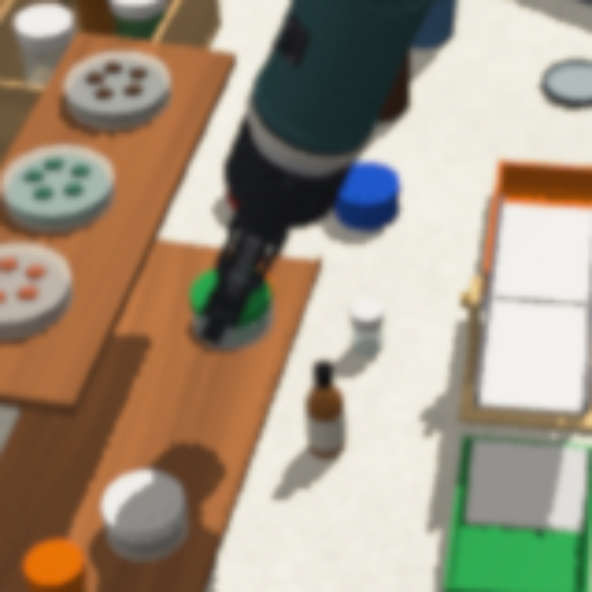

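>>> play_rows --commands '[{"tx": 0, "ty": -0.1, "tz": -0.3, "wx": 0, "wy": 0, "wz": 0}, {"tx": 0, "ty": -0.3, "tz": -0.5, "wx": 0, "wy": 0, "wz": 0}, {"tx": 0, "ty": -0.5, "tz": -0.7, "wx": 0, "wy": 0, "wz": 0}, {"tx": 0, "ty": -0.66, "tz": -0.79, "wx": 0, "wy": 0, "wz": 0}, {"tx": 0, "ty": -0.66, "tz": -0.79, "wx": 0, "wy": 0, "wz": 0}]'

```text
t: 5.93
ee_pos: [0.5507, 0.0364, 0.1559]
ee_rot: [0.695, 0.696, 0.129, 0.128]
force: [-0.8, -0.3, -1.6]
finger_gap: 0.623
```

>>> play_rows --commands '[{"tx": -0.1, "ty": -0.3, "tz": -0.12, "wx": 0, "wy": 0, "wz": 0}, {"tx": -0.2, "ty": -0.6, "tz": -0.24, "wx": 0, "wy": 0, "wz": 0}, {"tx": -0.3, "ty": -0.9, "tz": -0.36, "wx": 0, "wy": 0, "wz": 0}, {"tx": -0.3, "ty": -0.9, "tz": -0.36, "wx": 0, "wy": 0, "wz": 0}, {"tx": -0.3, "ty": -0.9, "tz": -0.36, "wx": 0, "wy": 0, "wz": 0}]'

```text
t: 6.35
ee_pos: [0.4521, 0.006, 0.1563]
ee_rot: [0.696, 0.695, 0.128, 0.128]
force: [1.4, -0.5, -0.2]
finger_gap: 0.619
```

```bash
python3 go.py 21 .4415,.0048,.135 .4415,.0048,.0905
```

```text
t 6.35 p [0.4521 0.006  0.1563] F [ 1.3601 -0.45   -0.1807] gap 0.619 q [-0.2   0.1   2.19  0.15  0.5  -1.89]
target [0.4415, 0.0048, 0.135] T [-0.013 -0.174  0.162] W [-0.001  -0.0002 -0.0004]
target [0.4415, 0.0048, 0.0905] T [-0.013 -0.333  0.578] W [-0.001  -0.0002 -0.0004]
```

Pausing at 0.13 height to check the dish and its position over the tray.

>>> play_rows --commands '[{"tx": -0.013, "ty": -0.174, "tz": 0.162, "wx": -0.001, "wy": 0, "wz": 0}, {"tx": -0.013, "ty": -0.174, "tz": 0.162, "wx": -0.001, "wy": 0, "wz": 0}, {"tx": -0.013, "ty": -0.174, "tz": 0.162, "wx": -0.001, "wy": 0, "wz": 0}, {"tx": -0.013, "ty": -0.174, "tz": 0.162, "wx": -0.001, "wy": 0, "wz": 0}]'

```text
t: 6.68
ee_pos: [0.4432, 0.0046, 0.1352]
ee_rot: [0.696, 0.695, 0.129, 0.129]
force: [0.3, -0.0, -0.1]
finger_gap: 0.627
```

```bash
python3 go.py 21 .4415,.0048,.0905; python3 - <<'E'
from cell import grab_frame,get_obs
from h import *
np.set_printoptions(suppress=True,precision=4)
f=grab_frame("scene"); cv2.imwrite("pics/scene5.png",cv2.resize(f["frame"][130:310,230:390],None,fx=3.3,fy=3.3))
np.savez("scene5.npz",**f)
H,W=f["depth"].shape
uu,vv=np.meshgrid(np.arange(W),np.arange(H)); uv=np.c_[uu.ravel(),vv.ravel()].astype(float)
c,v=ray(f,uv); X=c+v*f["depth"].ravel()[:,None]
m=(mask(f,*COL["green"]).ravel()>0)&(X[:,2]>.1)&(X[:,2]<.2)
q=X[m]; print(len(q),q.mean(0),q.min(0),q.max(0))
E
```

```text
t 6.68 p [0.4432 0.0046 0.1352] F [ 0.2841 -0.0393 -0.1495] gap 0.627 q [-0.21  0.13  2.24  0.19  0.42 -1.94]
target [0.4415, 0.0048, 0.0905] T [ 0.002 -0.176  0.412] W [ 0.0002 -0.0001 -0.0004]
233 [0.7273 0.0468 0.1523] [ 0.4131 -0.0172  0.1036] [0.9259 0.1191 0.1946]
```

View pics/scene5.png

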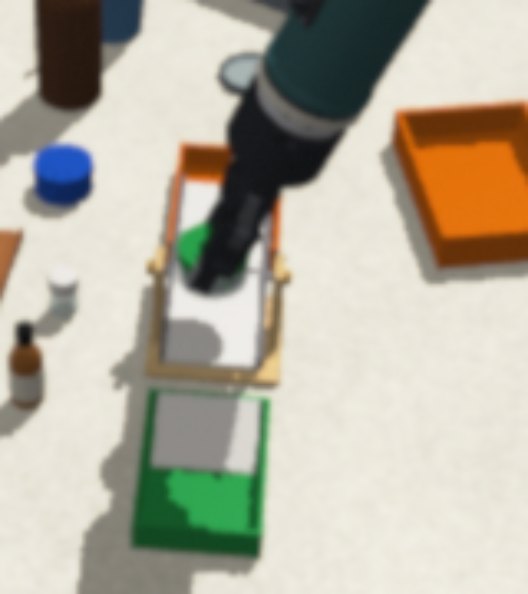

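```bash
python3 - <<'E'
from h import *
np.set_printoptions(suppress=True,precision=4)
f=dict(np.load("scene5.npz"))
H,W=f["depth"].shape
uu,vv=np.meshgrid(np.arange(W),np.arange(H)); uv=np.c_[uu.ravel(),vv.ravel()].astype(float)
c,v=ray(f,uv); X=c+v*f["depth"].ravel()[:,None]
m=(mask(f,*COL["green"]).ravel()>0)&(X[:,2]>.1)&(X[:,2]<.2)&(X[:,0]<.55)
q=X[m]; print(len(q),q.min(0),q.max(0),np.percentile(q[:,2],[10,50,90]))
g=q[q[:,2]>.15]; A=np.c_[g[:,:2]-g[:,:2].mean(0),np.ones(len(g))]; print("plane",np.linalg.lstsq(A,g[:,2],rcond=None)[0], g[:,:2].mean(0))
E
```

```text
84 [ 0.4131 -0.0172  0.1508] [0.4602 0.0442 0.1946] [0.1549 0.158  0.1741]
plane [-0.5646  0.3084  0.161 ] [0.4484 0.0122]
```

>>> play_rows --commands '[{"tx": 0, "ty": -0.06, "tz": 0.15, "wx": 0, "wy": 0, "wz": 0}, {"tx": 0, "ty": -0.12, "tz": 0.28, "wx": 0, "wy": 0, "wz": 0}, {"tx": 0, "ty": -0.16, "tz": 0.36, "wx": 0, "wy": 0, "wz": 0}, {"tx": 0.002, "ty": -0.176, "tz": 0.4, "wx": 0, "wy": 0, "wz": 0}, {"tx": 0.002, "ty": -0.178, "tz": 0.415, "wx": 0, "wy": 0, "wz": 0}, {"tx": 0.002, "ty": -0.178, "tz": 0.415, "wx": 0, "wy": 0, "wz": 0}, {"tx": 0.002, "ty": -0.178, "tz": 0.415, "wx": 0, "wy": 0, "wz": 0}]'

```text
t: 7.32
ee_pos: [0.4428, 0.0048, 0.0911]
ee_rot: [0.695, 0.695, 0.13, 0.13]
force: [0.3, -1.0, -0.4]
finger_gap: 0.624
```

```bash
python3 go.py 21 .4415,.0048,.0905 .4415,.0048,.0885; python3 - <<'E'
from cell import grab_frame,get_obs
from h import *
f=grab_frame("scene"); cv2.imwrite("pics/scene6.png",cv2.resize(f["frame"][170:290,250:370],None,fx=4.5,fy=4.5))
E
```

```text
t 7.32 p [0.4428 0.0048 0.0911] F [ 0.2547 -1.007  -0.4188] gap 0.624 q [-0.21  0.24  2.3   0.31  0.25 -2.07]
target [0.4415, 0.0048, 0.0905] T [ 0.    -0.014  0.001] W [ 0.0009 -0.0001 -0.0002]
target [0.4415, 0.0048, 0.0885] T [ 0.    -0.021  0.02 ] W [ 0.0009 -0.0001 -0.0002]
```

View pics/scene6.png

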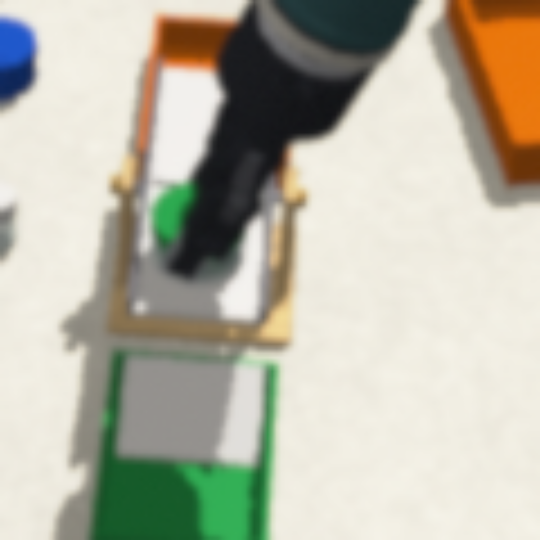

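>>> play_rows --commands '[{"tx": 0, "ty": -0.01, "tz": 0.012, "wx": 0, "wy": 0, "wz": 0}, {"tx": 0, "ty": -0.01, "tz": 0.012, "wx": 0, "wy": 0, "wz": 0}]'

```text
t: 7.53
ee_pos: [0.4427, 0.0046, 0.0902]
ee_rot: [0.695, 0.695, 0.13, 0.13]
force: [0.9, 1.1, -0.8]
finger_gap: 0.628
```

>>> play_rows --commands '[{"tx": 0, "ty": 0, "tz": 0, "wx": 0, "wy": 0, "wz": 0}, {"tx": 0, "ty": 0, "tz": 0, "wx": 0, "wy": 0, "wz": 0}, {"tx": 0, "ty": 0, "tz": 0, "wx": 0, "wy": 0, "wz": 0}, {"tx": 0, "ty": 0.03, "tz": -0.1, "wx": 0, "wy": 0, "wz": 0}, {"tx": 0, "ty": 0.1, "tz": -0.3, "wx": 0, "wy": 0, "wz": 0}, {"tx": 0, "ty": 0.2, "tz": -0.6, "wx": 0, "wy": 0, "wz": 0}, {"tx": 0, "ty": 0.3, "tz": -0.8, "wx": 0, "wy": 0, "wz": 0}, {"tx": 0, "ty": 0.3, "tz": -0.8, "wx": 0, "wy": 0, "wz": 0}]' --grip 0

```text
t: 8.2
ee_pos: [0.4451, 0.0039, 0.1803]
ee_rot: [0.694, 0.694, 0.133, 0.134]
force: [0.3, -0.3, 0.6]
finger_gap: 1.003
```

```bash
python3 go.py 21 .5,-.07,.25; python3 - <<'E'
from cell import grab_frame,get_obs
from h import *
f=grab_frame("scene"); cv2.imwrite("pics/scene7.png",cv2.resize(f["frame"][150:310,230:390],None,fx=3.7,fy=3.7))
E
```

```text
t 8.2 p [0.4451 0.0039 0.1803] F [ 0.2949 -0.313   0.6104] gap 1.003 q [-0.21  0.03  2.18  0.14  0.56 -1.89]
target [0.5, -0.07, 0.25] T [-0.74   0.768 -0.442] W [0.0043 0.0007 0.0001]
```

View pics/scene7.png

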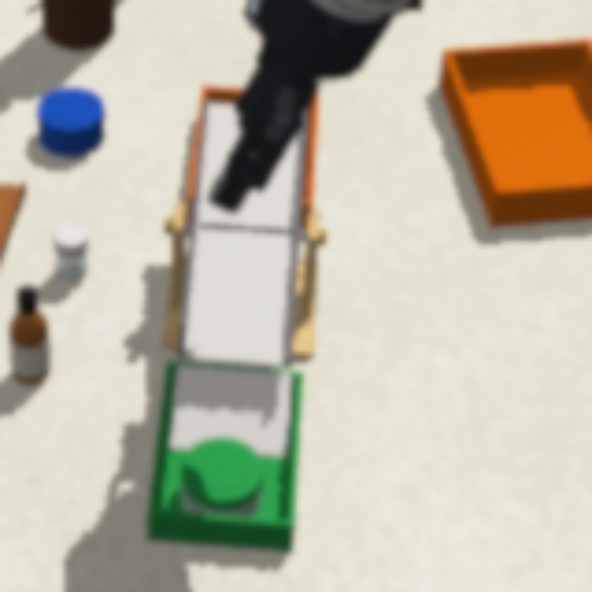

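Green's dish has slid off into the green bin (lid at about (225,470) in the crop) and looks upright. On to the orange dish.

>>> play_rows --commands '[{"tx": -0.2, "ty": 0.2, "tz": -0.2, "wx": 0, "wy": 0, "wz": 0}, {"tx": -0.45, "ty": 0.5, "tz": -0.35, "wx": 0.002, "wy": 0, "wz": 0}, {"tx": -0.75, "ty": 0.8, "tz": -0.4, "wx": 0.0043, "wy": 0.0007, "wz": 0}, {"tx": -0.75, "ty": 0.9, "tz": -0.4, "wx": 0.0043, "wy": 0.0007, "wz": 0}, {"tx": -0.75, "ty": 0.9, "tz": -0.4, "wx": 0.0043, "wy": 0.0007, "wz": 0}, {"tx": -0.75, "ty": 0.9, "tz": -0.4, "wx": 0.0043, "wy": 0.0007, "wz": 0}]'

```text
t: 8.75
ee_pos: [0.5122, -0.0706, 0.2473]
ee_rot: [0.696, 0.696, 0.128, 0.126]
force: [-0.8, 0.0, -0.9]
finger_gap: 1.0
```

```bash
python3 go.py 21 .61,-.071,.20; python3 - <<'E'
from cell import grab_frame,get_obs
from h import *
np.set_printoptions(suppress=True,precision=4)
for n in("scene","top"):
    f=grab_frame(n); cv2.imwrite(f"pics/{n}8.png",cv2.resize(f["frame"][100:300,190:390],None,fx=3,fy=3)); np.savez(n+"8.npz",**f)
    H,W=f["depth"].shape
    uu,vv=np.meshgrid(np.arange(W),np.arange(H)); uv=np.c_[uu.ravel(),vv.ravel()].astype(float)
    c,v=ray(f,uv); X=c+v*f["depth"].ravel()[:,None]
    m=(mask(f,*COL["green"]).ravel()>0)&(X[:,2]>.03)&(X[:,2]<.045)&(X[:,0]<.47)&(X[:,0]>.38)&(X[:,1]>.05)&(X[:,1]<.15)
    q=X[m]; print(n,len(q),np.median(q,0),q.min(0),q.max(0))
    m=(X[:,2]>.05)&(X[:,2]<.12)&(abs(X[:,0]-.44)<.025)&(X[:,1]<.05)&(X[:,1]>-.16)
    q=X[m]; print("tray slope dz/dy",np.polyfit(q[:,1],q[:,2],1))
print("bin centre est", .4405-.115*.155, -.0545+.9934*.155)
E
```

```text
t 8.75 p [ 0.5122 -0.0706  0.2473] F [-0.8322  0.0246 -0.8616] gap 1.0 q [-0.36  0.05  1.94  0.18  0.82 -2.03]
target [0.61, -0.071, 0.2] T [-0.004  0.748  0.788] W [-0.0016 -0.0005 -0.0002]
scene 224 [0.4182 0.1338 0.0345] [0.3924 0.1058 0.0303] [0.4659 0.15   0.0407]
tray slope dz/dy [-0.0927  0.0751]
top 160 [0.4212 0.1273 0.0357] [0.3815 0.0549 0.0302] [0.4637 0.148  0.0438]
tray slope dz/dy [-0.0888  0.0755]
bin centre est 0.422675 0.09947700000000001
```

View pics/scene8.png

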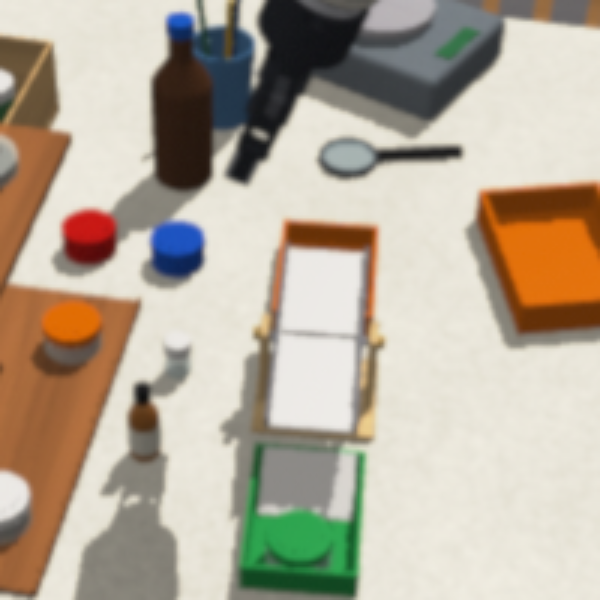

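View pics/top8.png

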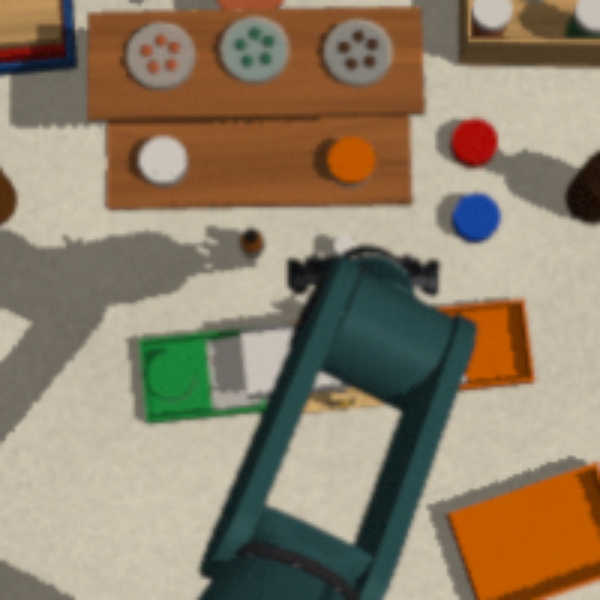

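>>> play_rows --commands '[{"tx": 0, "ty": 0.3, "tz": 0.2, "wx": 0, "wy": 0, "wz": 0}, {"tx": 0, "ty": 0.55, "tz": 0.45, "wx": 0, "wy": 0, "wz": 0}, {"tx": -0.004, "ty": 0.748, "tz": 0.788, "wx": -0.0016, "wy": 0, "wz": 0}, {"tx": -0.004, "ty": 0.748, "tz": 0.788, "wx": -0.0016, "wy": 0, "wz": 0}, {"tx": -0.004, "ty": 0.748, "tz": 0.788, "wx": -0.0016, "wy": 0, "wz": 0}, {"tx": -0.004, "ty": 0.748, "tz": 0.788, "wx": -0.0016, "wy": 0, "wz": 0}]'

```text
t: 9.35
ee_pos: [0.6061, -0.0684, 0.1974]
ee_rot: [0.695, 0.696, 0.128, 0.125]
force: [-0.8, -0.3, -0.1]
finger_gap: 0.997
```

```bash
python3 go.py 21 .6475,-.071,.103
```

```text
t 9.35 p [ 0.6061 -0.0684  0.1974] F [-0.7952 -0.321  -0.1389] gap 0.997 q [-0.29  0.25  1.83  0.16  0.71 -1.97]
target [0.6475, -0.071, 0.103] T [-0.031  0.054  1.03 ] W [-0.0019 -0.0013  0.0003]
```

>>> play_rows --commands '[{"tx": -0.03, "ty": 0.05, "tz": 0.3, "wx": 0, "wy": 0, "wz": 0}, {"tx": -0.03, "ty": 0.054, "tz": 0.6, "wx": -0.0019, "wy": -0.0013, "wz": 0}, {"tx": -0.03, "ty": 0.054, "tz": 0.9, "wx": -0.0019, "wy": -0.0013, "wz": 0}, {"tx": -0.03, "ty": 0.054, "tz": 1.0, "wx": -0.0019, "wy": -0.0013, "wz": 0}, {"tx": -0.03, "ty": 0.054, "tz": 1.0, "wx": -0.0019, "wy": -0.0013, "wz": 0}, {"tx": -0.03, "ty": 0.054, "tz": 1.0, "wx": -0.0019, "wy": -0.0013, "wz": 0}]'

```text
t: 9.85
ee_pos: [0.6457, -0.0707, 0.1066]
ee_rot: [0.695, 0.696, 0.129, 0.129]
force: [0.5, -0.0, 0.9]
finger_gap: 0.999
```

```bash
python3 go.py 21 .6815,-.071,.0135; python3 - <<'E'
from cell import grab_frame
import cv2,numpy as np
f=grab_frame("scene"); cv2.imwrite("pics/scene9.png",cv2.resize(f["frame"][130:290,150:310],None,fx=3.7,fy=3.7))
f=grab_frame("top"); cv2.imwrite("pics/top9.png",cv2.resize(f["frame"][90:240,220:380],None,fx=4,fy=4))
E
```

```text
t 9.85 p [ 0.6457 -0.0707  0.1066] F [ 0.4867 -0.0015  0.8838] gap 0.999 q [-0.27  0.43  1.85  0.2   0.52 -2.  ]
target [0.6815, -0.071, 0.0135] T [-0.003  0.001  0.998] W [-0.0001 -0.0001  0.0003]
```

View pics/scene9.png

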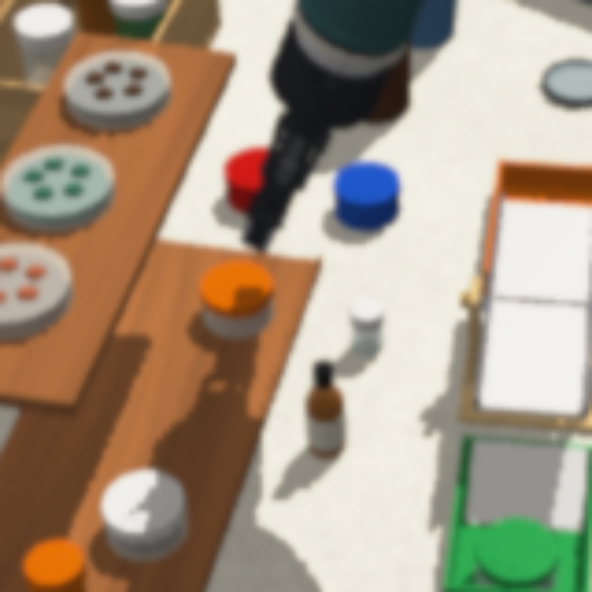

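View pics/top9.png

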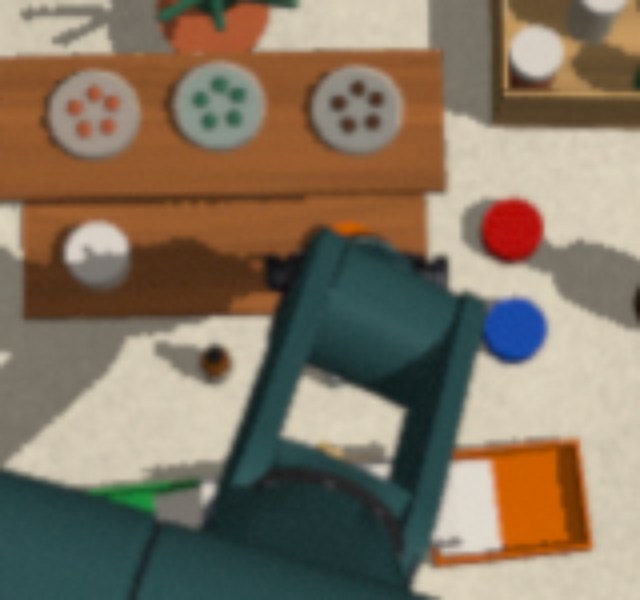

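Fingers straddle the orange dish in both views: finger ends at about x=280 and x=430, with the lid near x=350 in the top crop. The tray is level again. Going down.

>>> play_rows --commands '[{"tx": -0.003, "ty": 0, "tz": 0.25, "wx": 0, "wy": 0, "wz": 0}, {"tx": -0.003, "ty": 0, "tz": 0.5, "wx": 0, "wy": 0, "wz": 0}, {"tx": -0.003, "ty": 0, "tz": 0.7, "wx": 0, "wy": 0, "wz": 0}, {"tx": -0.003, "ty": 0, "tz": 0.85, "wx": 0, "wy": 0, "wz": 0}, {"tx": -0.003, "ty": 0, "tz": 0.95, "wx": 0, "wy": 0, "wz": 0}, {"tx": -0.003, "ty": 0, "tz": 0.99, "wx": 0, "wy": 0, "wz": 0}, {"tx": -0.003, "ty": 0, "tz": 0.99, "wx": 0, "wy": 0, "wz": 0}]'

```text
t: 10.53
ee_pos: [0.6828, -0.0716, 0.0161]
ee_rot: [0.695, 0.695, 0.13, 0.13]
force: [-0.2, 0.0, -0.2]
finger_gap: 1.001
```

>>> play_rows --commands '[{"tx": 0, "ty": 0, "tz": 0, "wx": 0, "wy": 0, "wz": 0}, {"tx": 0, "ty": 0, "tz": 0, "wx": 0, "wy": 0, "wz": 0}, {"tx": 0, "ty": 0, "tz": 0, "wx": 0, "wy": 0, "wz": 0}, {"tx": 0, "ty": 0, "tz": 0, "wx": 0, "wy": 0, "wz": 0}, {"tx": 0, "ty": 0, "tz": 0, "wx": 0, "wy": 0, "wz": 0}, {"tx": 0, "ty": 0, "tz": 0, "wx": 0, "wy": 0, "wz": 0}, {"tx": 0, "ty": 0, "tz": 0, "wx": 0, "wy": 0, "wz": 0}]' --grip 255

```text
t: 11.12
ee_pos: [0.6831, -0.0716, 0.0179]
ee_rot: [0.694, 0.695, 0.13, 0.131]
force: [-4.5, -1.1, 8.4]
finger_gap: 0.615
```

>>> play_rows --commands '[{"tx": 0, "ty": 0, "tz": -0.05, "wx": 0, "wy": 0, "wz": 0}, {"tx": 0, "ty": 0, "tz": -0.15, "wx": 0, "wy": 0, "wz": 0}, {"tx": 0, "ty": 0, "tz": -0.35, "wx": 0, "wy": 0, "wz": 0}, {"tx": 0, "ty": 0, "tz": -0.6, "wx": 0, "wy": 0, "wz": 0}, {"tx": 0, "ty": 0, "tz": -0.8, "wx": 0, "wy": 0, "wz": 0}, {"tx": 0, "ty": 0, "tz": -0.95, "wx": 0, "wy": 0, "wz": 0}, {"tx": 0, "ty": 0, "tz": -1.0, "wx": 0, "wy": 0, "wz": 0}, {"tx": 0, "ty": 0, "tz": -1.0, "wx": 0, "wy": 0, "wz": 0}]'

```text
t: 11.78
ee_pos: [0.6471, -0.0718, 0.1132]
ee_rot: [0.694, 0.695, 0.131, 0.132]
force: [0.5, -0.8, -1.3]
finger_gap: 0.62
```

>>> play_rows --commands '[{"tx": 0, "ty": -0.1, "tz": -0.3, "wx": 0, "wy": 0, "wz": 0}, {"tx": 0, "ty": -0.3, "tz": -0.5, "wx": 0, "wy": 0, "wz": 0}, {"tx": 0, "ty": -0.5, "tz": -0.7, "wx": 0, "wy": 0, "wz": 0}, {"tx": -0.1, "ty": -0.66, "tz": -0.79, "wx": 0, "wy": 0, "wz": 0}, {"tx": -0.1, "ty": -0.66, "tz": -0.79, "wx": 0, "wy": 0, "wz": 0}]'

```text
t: 12.2
ee_pos: [0.5528, -0.0814, 0.1618]
ee_rot: [0.695, 0.695, 0.13, 0.131]
force: [0.1, 0.5, -2.2]
finger_gap: 0.618
```

```bash
python3 go.py 21 .4555,-.114,.16 .4555,-.114,.135; python3 - <<'E'
from cell import grab_frame
import cv2,numpy as np
f=grab_frame("scene"); cv2.imwrite("pics/scene10.png",cv2.resize(f["frame"][100:300,150:350],None,fx=3,fy=3))
E
```

```text
t 12.2 p [ 0.5528 -0.0814  0.1618] F [ 0.1344  0.4725 -2.2318] gap 0.618 q [-0.35  0.24  1.98  0.23  0.58 -2.1 ]
target [0.4555, -0.114, 0.16] T [-0.325 -0.914 -0.336] W [0.0013 0.0003 0.0005]
target [0.4555, -0.114, 0.135] T [-0.324 -1.004 -0.103] W [0.0013 0.0003 0.0005]
```

View pics/scene10.png

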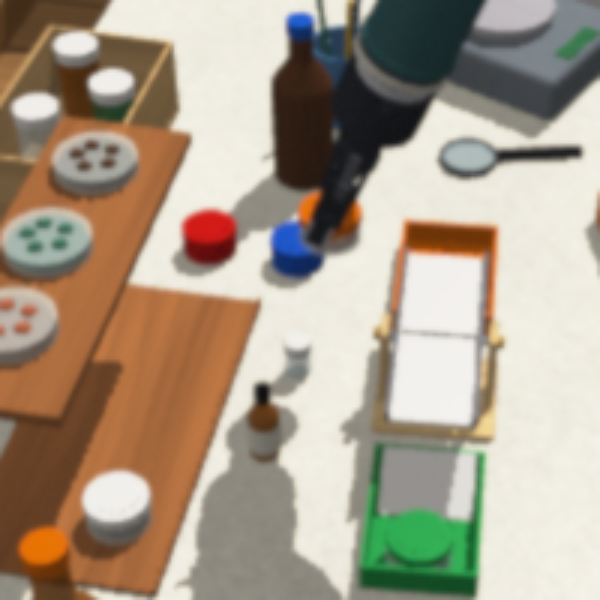

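The orange dish is held level, and the tray stands level. Carrying it over the orange half.

>>> play_rows --commands '[{"tx": -0.1, "ty": -0.3, "tz": -0.12, "wx": 0, "wy": 0, "wz": 0}, {"tx": -0.2, "ty": -0.6, "tz": -0.24, "wx": 0, "wy": 0, "wz": 0}, {"tx": -0.324, "ty": -0.85, "tz": -0.28, "wx": 0.0013, "wy": 0, "wz": 0}, {"tx": -0.324, "ty": -0.95, "tz": -0.18, "wx": 0.0013, "wy": 0, "wz": 0}, {"tx": -0.324, "ty": -1.0, "tz": -0.1, "wx": 0.0013, "wy": 0, "wz": 0}, {"tx": -0.324, "ty": -1.0, "tz": -0.1, "wx": 0.0013, "wy": 0, "wz": 0}, {"tx": -0.324, "ty": -1.0, "tz": -0.1, "wx": 0.0013, "wy": 0, "wz": 0}]'

```text
t: 12.83
ee_pos: [0.4584, -0.1144, 0.1343]
ee_rot: [0.696, 0.695, 0.129, 0.129]
force: [-0.6, -0.5, -1.9]
finger_gap: 0.62
```

```bash
python3 go.py 21 .4565,-.114,.0945;python3 - <<'E'
from cell import grab_frame,get_obs
from h import *
np.set_printoptions(suppress=True,precision=4)
f=grab_frame("scene"); cv2.imwrite("pics/scene11.png",cv2.resize(f["frame"][130:310,230:390],None,fx=3.3,fy=3.3))
H,W=f["depth"].shape
uu,vv=np.meshgrid(np.arange(W),np.arange(H)); uv=np.c_[uu.ravel(),vv.ravel()].astype(float)
c,v=ray(f,uv); X=c+v*f["depth"].ravel()[:,None]
m=(mask(f,*COL["orange"]).ravel()>0)&(X[:,2]>.1)&(X[:,2]<.18)&(X[:,0]<.5)&(X[:,0]>.4)
q=X[m]; print(len(q),q.min(0),q.max(0),np.percentile(q[:,2],[10,50,90]))
E
```

```text
t 12.83 p [ 0.4584 -0.1144  0.1343] F [-0.5568 -0.5097 -1.9033] gap 0.62 q [-0.54  0.18  2.18  0.39  0.5  -2.43]
target [0.4565, -0.114, 0.0945] T [ 0.004 -0.16   0.365] W [ 0.0002  0.0003 -0.0002]
46 [ 0.422  -0.129   0.1478] [ 0.4756 -0.0934  0.1574] [0.1497 0.1521 0.155 ]
```

View pics/scene11.png

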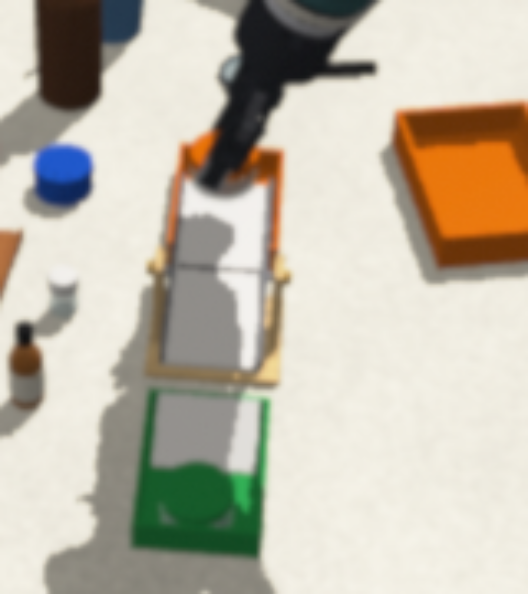

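>>> play_rows --commands '[{"tx": 0, "ty": -0.06, "tz": 0.15, "wx": 0, "wy": 0, "wz": 0}, {"tx": 0, "ty": -0.12, "tz": 0.26, "wx": 0, "wy": 0, "wz": 0}, {"tx": 0.004, "ty": -0.15, "tz": 0.33, "wx": 0, "wy": 0, "wz": 0}, {"tx": 0.004, "ty": -0.16, "tz": 0.36, "wx": 0, "wy": 0, "wz": 0}, {"tx": 0.004, "ty": -0.16, "tz": 0.365, "wx": 0, "wy": 0, "wz": 0}, {"tx": 0.004, "ty": -0.16, "tz": 0.365, "wx": 0, "wy": 0, "wz": 0}, {"tx": 0.004, "ty": -0.16, "tz": 0.365, "wx": 0, "wy": 0, "wz": 0}]'

```text
t: 13.47
ee_pos: [0.458, -0.1144, 0.0957]
ee_rot: [0.695, 0.695, 0.129, 0.131]
force: [0.7, 1.1, -0.9]
finger_gap: 0.619
```

```bash
python3 go.py 21 .4565,-.114,.0945;python3 - <<'E'
from cell import grab_frame,get_obs
from h import *
f=grab_frame("scene"); cv2.imwrite("pics/scene12.png",cv2.resize(f["frame"][150:270,250:370],None,fx=4.5,fy=4.5))
E
```

```text
t 13.47 p [ 0.458  -0.1144  0.0957] F [ 0.7036  1.1359 -0.8635] gap 0.619 q [-0.54  0.27  2.22  0.52  0.38 -2.57]
target [0.4565, -0.114, 0.0945] T [ 0.004 -0.018  0.005] W [0.0009 0.0007 0.0003]
```

View pics/scene12.png

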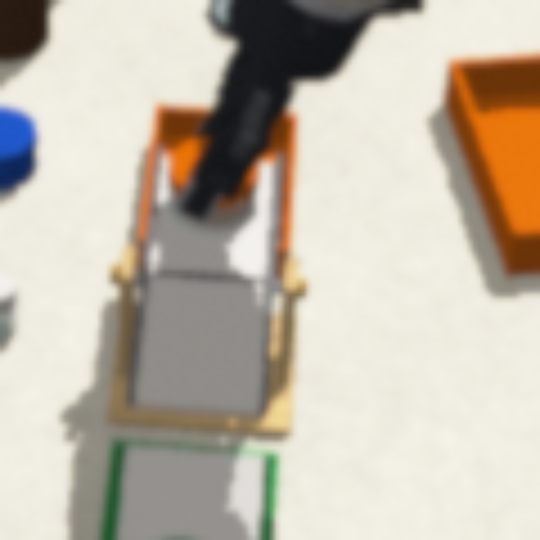

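>>> play_rows --commands '[{"tx": 0, "ty": -0.02, "tz": 0.015, "wx": 0, "wy": 0, "wz": 0}, {"tx": 0, "ty": -0.02, "tz": 0.015, "wx": 0, "wy": 0, "wz": 0}, {"tx": 0, "ty": -0.02, "tz": 0.015, "wx": 0, "wy": 0, "wz": 0}]'

```text
t: 13.77
ee_pos: [0.4566, -0.1145, 0.0938]
ee_rot: [0.695, 0.695, 0.129, 0.131]
force: [0.2, 0.7, -1.1]
finger_gap: 0.62
```

>>> play_rows --commands '[{"tx": 0, "ty": 0, "tz": 0, "wx": 0, "wy": 0, "wz": 0}, {"tx": 0, "ty": 0, "tz": 0, "wx": 0, "wy": 0, "wz": 0}, {"tx": 0, "ty": 0, "tz": 0, "wx": 0, "wy": 0, "wz": 0}, {"tx": 0, "ty": 0.03, "tz": -0.1, "wx": 0, "wy": 0, "wz": 0}, {"tx": 0, "ty": 0.1, "tz": -0.3, "wx": 0, "wy": 0, "wz": 0}, {"tx": 0, "ty": 0.2, "tz": -0.6, "wx": 0, "wy": 0, "wz": 0}, {"tx": 0, "ty": 0.3, "tz": -0.8, "wx": 0, "wy": 0, "wz": 0}, {"tx": 0, "ty": 0.3, "tz": -0.8, "wx": 0, "wy": 0, "wz": 0}]' --grip 0

```text
t: 14.43
ee_pos: [0.4587, -0.1161, 0.1839]
ee_rot: [0.694, 0.695, 0.13, 0.135]
force: [0.9, -0.6, -0.1]
finger_gap: 0.997
```

```bash
python3 go.py 21 ;python3 - <<'E'
from cell import grab_frame,get_obs
from h import *
f=grab_frame("scene"); cv2.imwrite("pics/scene13.png",cv2.resize(f["frame"][130:310,220:400],None,fx=3.3,fy=3.3))
E
```

```text
t 14.43 p [ 0.4587 -0.1161  0.1839] F [ 0.9464 -0.6249 -0.0972] gap 0.997 q [-0.54  0.08  2.12  0.32  0.64 -2.34]
```

View pics/scene13.png

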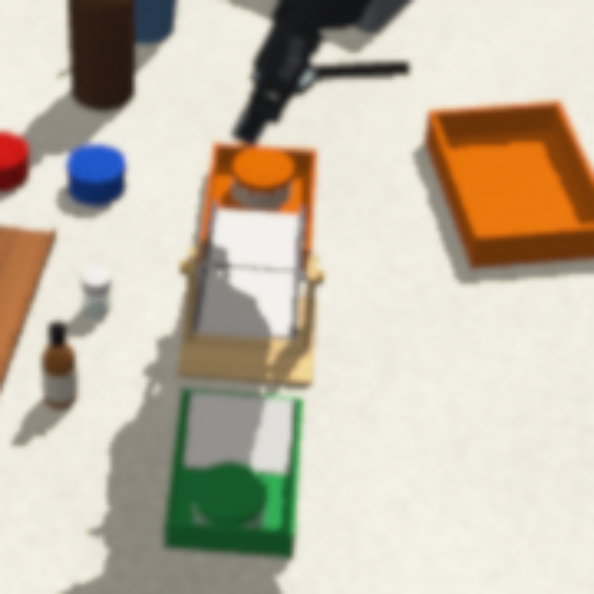

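The orange dish is in the orange bin at about (263,175). Raising the arm and waiting for the tray to come level.

>>> play_rows --commands '[{"tx": 0, "ty": 0.2, "tz": -0.3, "wx": 0, "wy": 0, "wz": 0}, {"tx": 0, "ty": 0.35, "tz": -0.6, "wx": 0, "wy": 0, "wz": 0}, {"tx": 0.3, "ty": 0.35, "tz": -0.9, "wx": 0, "wy": 0, "wz": 0}, {"tx": 0.6, "ty": 0.35, "tz": -0.9, "wx": 0, "wy": 0, "wz": 0}, {"tx": 0.8, "ty": 0.35, "tz": -0.9, "wx": 0, "wy": 0, "wz": 0}, {"tx": 0.8, "ty": 0.35, "tz": -0.9, "wx": 0, "wy": 0, "wz": 0}, {"tx": 0.8, "ty": 0.35, "tz": -0.9, "wx": 0, "wy": 0, "wz": 0}, {"tx": 0.8, "ty": 0.35, "tz": -0.9, "wx": 0, "wy": 0, "wz": 0}, {"tx": 0.8, "ty": 0.35, "tz": -0.9, "wx": 0, "wy": 0, "wz": 0}, {"tx": 0.8, "ty": 0.35, "tz": -0.9, "wx": 0, "wy": 0, "wz": 0}, {"tx": 0.8, "ty": 0.35, "tz": -0.9, "wx": 0, "wy": 0, "wz": 0}, {"tx": 0.8, "ty": 0.35, "tz": -0.9, "wx": 0, "wy": 0, "wz": 0}]'

```text
t: 15.48
ee_pos: [0.4573, -0.0356, 0.2779]
ee_rot: [0.695, 0.695, 0.13, 0.134]
force: [0.2, -0.3, 0.2]
finger_gap: 1.002
```

>>> play_rows --commands '[{"tx": 0, "ty": 0, "tz": 0, "wx": 0, "wy": 0, "wz": 0}, {"tx": 0, "ty": 0, "tz": 0, "wx": 0, "wy": 0, "wz": 0}, {"tx": 0, "ty": 0, "tz": 0, "wx": 0, "wy": 0, "wz": 0}, {"tx": 0, "ty": 0, "tz": 0, "wx": 0, "wy": 0, "wz": 0}, {"tx": 0, "ty": 0, "tz": 0, "wx": 0, "wy": 0, "wz": 0}, {"tx": 0, "ty": 0, "tz": 0, "wx": 0, "wy": 0, "wz": 0}, {"tx": 0, "ty": 0, "tz": 0, "wx": 0, "wy": 0, "wz": 0}, {"tx": 0, "ty": 0, "tz": 0, "wx": 0, "wy": 0, "wz": 0}, {"tx": 0, "ty": 0, "tz": 0, "wx": 0, "wy": 0, "wz": 0}, {"tx": 0, "ty": 0, "tz": 0, "wx": 0, "wy": 0, "wz": 0}, {"tx": 0, "ty": 0, "tz": 0, "wx": 0, "wy": 0, "wz": 0}, {"tx": 0, "ty": 0, "tz": 0, "wx": 0, "wy": 0, "wz": 0}]'

```text
t: 16.48
ee_pos: [0.4573, -0.0355, 0.2778]
ee_rot: [0.695, 0.695, 0.13, 0.134]
force: [0.3, -0.4, -0.3]
finger_gap: 0.999
```

>>> play_rows --commands '[{"tx": 0, "ty": 0, "tz": 0, "wx": 0, "wy": 0, "wz": 0}, {"tx": 0, "ty": 0, "tz": 0, "wx": 0, "wy": 0, "wz": 0}, {"tx": 0, "ty": 0, "tz": 0, "wx": 0, "wy": 0, "wz": 0}, {"tx": 0, "ty": 0, "tz": 0, "wx": 0, "wy": 0, "wz": 0}, {"tx": 0, "ty": 0, "tz": 0, "wx": 0, "wy": 0, "wz": 0}, {"tx": 0, "ty": 0, "tz": 0, "wx": 0, "wy": 0, "wz": 0}, {"tx": 0, "ty": 0, "tz": 0, "wx": 0, "wy": 0, "wz": 0}, {"tx": 0, "ty": 0, "tz": 0, "wx": 0, "wy": 0, "wz": 0}, {"tx": 0, "ty": 0, "tz": 0, "wx": 0, "wy": 0, "wz": 0}, {"tx": 0, "ty": 0, "tz": 0, "wx": 0, "wy": 0, "wz": 0}, {"tx": 0, "ty": 0, "tz": 0, "wx": 0, "wy": 0, "wz": 0}, {"tx": 0, "ty": 0, "tz": 0, "wx": 0, "wy": 0, "wz": 0}]'

```text
t: 17.48
ee_pos: [0.4573, -0.0356, 0.2779]
ee_rot: [0.695, 0.695, 0.13, 0.134]
force: [-0.9, -0.1, 0.8]
finger_gap: 0.999
```

```bash
python3 go.py 21 ;python3 - <<'E'
from cell import grab_frame,get_obs
from h import *
np.set_printoptions(suppress=True,precision=4)
for n in("scene","top"):
    f=grab_frame(n); cv2.imwrite(f"pics/{n}14.png",cv2.resize(f["frame"][100:310,180:420],None,fx=2.7,fy=2.7))
    H,W=f["depth"].shape
    uu,vv=np.meshgrid(np.arange(W),np.arange(H)); uv=np.c_[uu.ravel(),vv.ravel()].astype(float)
    c,v=ray(f,uv); X=c+v*f["depth"].ravel()[:,None]
    for col,y0,y1,b in(("green",.08,.155,(.4227,.0995)),("orange",-.27,-.175,(.4583,-.2085))):
        m=(mask(f,*COL[col]).ravel()>0)&(X[:,2]>.03)&(X[:,2]<.045)&(abs(X[:,0]-b[0])<.04)&(X[:,1]>y0)&(X[:,1]<y1)
        q=X[m]
        if len(q): A=np.c_[q[:,:2]-q[:,:2].mean(0),np.ones(len(q))]; print(n,col,len(q),np.median(q,0),"slope",np.linalg.lstsq(A,q[:,2],rcond=None)[0][:2],"dist to bin",np.hypot(*(np.median(q,0)[:2]-b)))
    m=(X[:,2]>.05)&(X[:,2]<.12)&(abs(X[:,0]-.44)<.025)&(X[:,1]<.05)&(X[:,1]>-.16)
    q=X[m]; print("tray slope",np.polyfit(q[:,1],q[:,2],1),len(q))
E
```

```text
t 17.48 p [ 0.4573 -0.0356  0.2779] F [-0.8751 -0.1246  0.7561] gap 0.999 q [-0.32 -0.09  2.    0.14  0.88 -1.96]
scene green 260 [0.419  0.1353 0.0343] slope [0.0005 0.0057] dist to bin 0.03595428979492298
scene orange 160 [ 0.4608 -0.2375  0.0342] slope [-0.0137  0.0217] dist to bin 0.029114770681692603
tray slope [0.0223 0.0813] 999
top green 159 [0.4213 0.1302 0.036 ] slope [-0.0018  0.0291] dist to bin 0.030702965060235017
top orange 161 [ 0.4622 -0.2415  0.0356] slope [0.0031 0.008 ] dist to bin 0.033210583838170826
tray slope [0.0176 0.0812] 297
```

View pics/scene14.png

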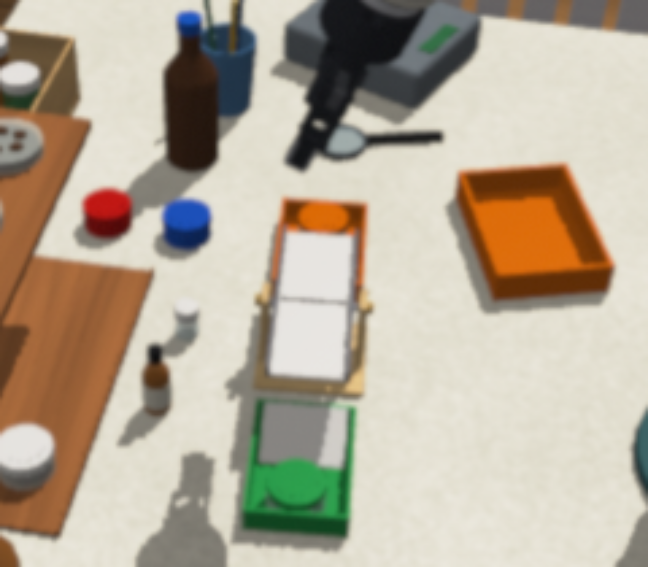

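View pics/top14.png

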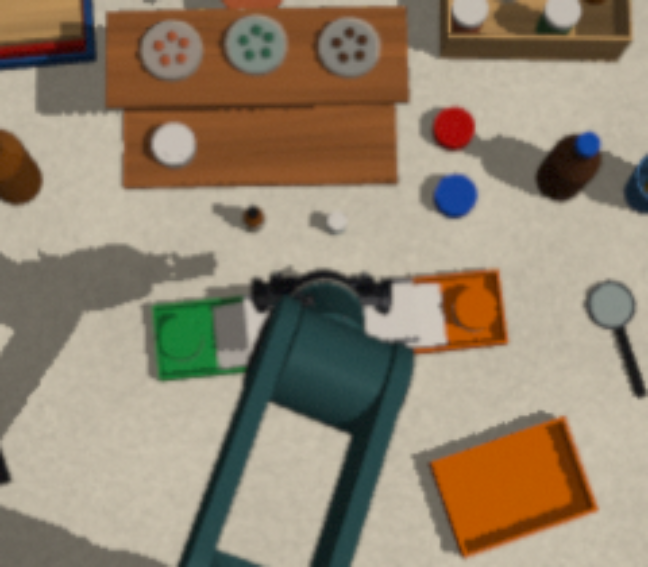

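```bash
python3 -c "
from cell import job_done
print(job_done())"
```

```text
the job is handed in; nothing more can be done
None
```

I sent the green dish first and then the orange one. Each was gripped with the tool leaned about 21°, set 60 mm from the middle on its own bin's half of the tray, and let go about 2 mm above the tray floor by estimate. Each tipped the tray and slid off. The job was handed in at about t = 17.6 s.

| Last check (both cameras) | Green | Orange |
|---|---|---|
| Distance from its bin's centre (limit 45 mm) | 31–36 mm | 29–33 mm |
| Lid height (about 34 mm on the bin floor) | 34–36 mm | 34–36 mm |
| Lid slope (limit about 0.2) | at most 0.03 | at most 0.03 |

- **Tray:** level, with a slope of about 0.02 against the 0.08 limit.
- **Bystanders:** the white dish, dropper, vial, dark bottle and loupe looked in place by eye. The notebook was out of the final pictures and the amber bottle only partly in them; neither was re-checked.
- **Robot:** open gripper clear of everything, and no unexpected force at the tool.

- **View disagreement:** the two cameras differed by 3–6 mm in y, so I used averages.
- **Lean changed:** I planned 25°, but a quick fit of the arm's joints showed that would run into joint 5's limit, so I changed to 21°.
- **Grip force:** closing on each dish raised the wrist force to about 8–10 N. I put this down to the pads swinging forward against the dish.

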